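# Put the canisters away in the tea drawer

### The job

The kettle is standing in the way of the tea drawer: lift it over onto the cork trivet, roughly centred and upright, before you open the drawer. Then pull the drawer fully open, stand every canister from the drying mat upright in the drawer's back lane in one row, side by side with no gap as wide as a finger between neighbours, and push the drawer fully shut. Leave the mug and the soap bottle where they are.

Things in the scene. Friction and masses are not known exactly. Their poses are not given: they have to be found in the camera images.
- kettle: steel kettle, 0.75 kg, in the drawer's way: body 160 mm wide, 100 high, lid knob to 130; spout to its +x, tip 104 mm from the axis, 112 high. Fixed handle arched over the top: black level round bar 20 mm thick, 90 long along the kettle's x, over the origin, its axis 197 mm up (free below it down to the lid knob). Origin: centre of underside
- trivet: round cork trivet 180 mm in diameter, 8 mm thick, fixed to the counter on the other side of the drawer from the drying mat (either may be left or right); origin: centre of its underside, z up, top at +8 mm. Well centred on it, the kettle is clear of the drawer
- mat: black ribbed drying mat, 240 x 220 mm along its x and y, 4 mm thick, fixed to the counter, on which the canisters start; origin: centre of its underside, top at +4 mm
- unit: fixed tea drawer unit, pale wood, clear top: carcass 390 mm wide (y), 170 deep (x), 125 high; origin: centre of its underside; its front faces its own -x, towards the robot (turned up to 5 degrees). Holds one drawer, whose front panel (388 mm wide, 16 thick, up to 112 high) overlays the carcass front; outer face 101 mm in front of the origin when shut
- drawer (a joint): how far the drawer is pulled out along the unit's -x, in m: 0 shut, 0.165 fully open at a stop; starts shut or up to 12 mm ajar, slides with some friction (about 1.5 N plus damping) and stays where it is left
- drawer_handle (a point): middle of the drawer's steel bar handle, moving with the drawer: a level round bar 12 mm thick, 140 mm long along the unit's y, its axis 45 mm in front of the panel's face and 95 mm above the counter; 39 mm free behind the bar. It can be gripped from above
- drawer_lane (a point): middle of the floor of the drawer's back lane, moving with it; axes as the unit's (x to the back, y left along the lane, z up). Lane 84 mm deep (x), 354 long (y), floor 16 mm above the counter; walls 45 mm high at back and sides, at the front a divider 22 high, 6 thick, then a 50 mm lane for teaspoons. Drawer open: the lane's back edge is 25 mm clear of the carcass. Shut: 19 mm over a canister
- jar1: one of up to five alike squat white canisters (None if absent) that start close together on the drying mat: round body 64 mm in diameter, 50 high; wooden lid 60 mm in diameter, 8 thick; round wooden knob 26 mm in diameter, 26 high, by which it is best lifted; 84 mm high in all, one rigid piece, 0.22 kg. Origin: centre of its underside, z up
- jar2: one of up to five alike squat white canisters (None if absent) that start close together on the drying mat: round body 64 mm in diameter, 50 high; wooden lid 60 mm in diameter, 8 thick; round wooden knob 26 mm in diameter, 26 high, by which it is best lifted; 84 mm high in all, one rigid piece, 0.22 kg. Origin: centre of its underside, z up
- jar3: one of up to five alike squat white canisters (None if absent) that start close together on the drying mat: round body 64 mm in diameter, 50 high; wooden lid 60 mm in diameter, 8 thick; round wooden knob 26 mm in diameter, 26 high, by which it is best lifted; 84 mm high in all, one rigid piece, 0.22 kg. Origin: centre of its underside, z up
- jar4: one of up to five alike squat white canisters (None if absent) that start close together on the drying mat: round body 64 mm in diameter, 50 high; wooden lid 60 mm in diameter, 8 thick; round wooden knob 26 mm in diameter, 26 high, by which it is best lifted; 84 mm high in all, one rigid piece, 0.22 kg. Origin: centre of its underside, z up
- jar5: one of up to five alike squat white canisters (None if absent) that start close together on the drying mat: round body 64 mm in diameter, 50 high; wooden lid 60 mm in diameter, 8 thick; round wooden knob 26 mm in diameter, 26 high, by which it is best lifted; 84 mm high in all, one rigid piece, 0.22 kg. Origin: centre of its underside, z up
- mug: a blue mug, 80 mm in diameter, 92 mm high, a bystander; origin: centre of its underside
- soap: a blue bottle of washing-up soap, 60 mm in diameter, 130 mm high, a bystander; origin: centre of its underside

How it is judged:
By the outcome, as a careful person would: the job done as asked, in the order asked, and still so for the second after the job is handed in, with the robot touching nothing.
Of jar1, jar2, jar3, jar4, jar5 only 3 to 5 are there at a start; the rules pass over those that are not, and their reading is None.
At some moment in a run one of jar1, jar2, jar3, jar4, jar5, kettle may be knocked a few centimetres aside while the robot is not near it.
It also fails if it takes over 210 s, if anything falls off the work surface, if the arm or the gripper's body presses on something with over 40 N, if the wrist force passes 120 N, or if a joint passes its speed limit or range.

### The arm

A 7-joint arm with a two-finger parallel gripper is mounted at the origin on the work surface. World frame = base frame: x ahead of the robot, y to its left, z up, the work surface at z = 0. Lengths are in m, angles in rad, forces in N, time in s.
With the tool pointing down it reaches from about 0.425 to 0.8 m from the base axis. Payload 8.3 kg.
Tool frame: the origin (TCP) lies at the very end of the fingers, on their centre line; the grasp point (between the pads) lies bot.grasp_offset behind it (bot.grasp_offset is the distance from the TCP to the grasp point, in m); z points along the fingers, y is the line along which they close (so a half turn about z gives the same grasp; the last joint's range is limited). The gripper opens to 85 mm and grips with 20 to 120 N. Pads are 22 mm wide; open, the fingers measure 114 mm over their backs; the gripper's body (76 mm by 85 mm) begins 54 mm behind the grasp point. The pads swing forward as they close: fully open they stand 13 mm farther back than shut.
Start: joints at [1.196, 0.383, 0.016, 1.37, -0.006, 1.388, -0.046], TCP at [0.192, -0.595, 0.231] pointing down, gripper open.
Joint ranges: [-2.95, 2.95], [-0.25, 2.06], [-1.52, 1.56], [0.18, 2.33], [-1.44, 4.58], [0.02, 2.06], [-3.01, 3.01]. Speed limits (rad/s): [2.39, 2.39, 3.01, 3.01, 3.14, 3.14, 3.14].

### API

Orientations are given as a unit quaternion [x, y, z, w].
In Python, from plant import bot gives the robot as it stands.
- The arm moves only by the tool servo_tool, never from a script. Its argument "steps" is a list of rows, each an object of numbers: "tx", "ty", "tz": the shift along the tool's x, y, z in cm; "rx", "ry", "rz": the turn, a rotation vector about the tool's x, y, z in rad; "grip": the opening, from 0 (shut) to 1 (fully open). In form: [{"tx": .., "ty": .., "tz": .., "rx": .., "ry": .., "rz": .., "grip": ..}, ...]. A call has 1 to 20 rows; each row is the pose to reach, as a shift and turn from the pose commanded when the call began, along the tool's axes at that moment; what a row does not reach only later rows make up. A row lasts 1/8 s, in which the tool goes at most 62.5 mm and 10.7 degrees, less where a joint would pass 70% of its speed; a pose out of reach is approached as far as the arm can. A call with a gripper value outside its range is refused whole. The fingers move at their own pace and stop on an object; "force" is the grip in N (left out, the last holds). Time passes only in rows, so rows that repeat a pose let the fingers close. It gives the time, the measured TCP pose, the force, the opening and the grip force at its end, in the units of the state.
- bot.state(): the state, without advancing time (a new reading comes with each control period).
- bot.snapshot(name): name is "scene" or "top"; returns a dict with "img" (384x512x3 uint8, red, green, blue), "mtx" (3x3 intrinsics, pixels), "rvec" (rotation vector, rad) and "tvec" (3), from world to camera coordinates, as OpenCV has them. Camera axes: x right, y down, z forward; pixel columns grow to the right and rows downward; lengths in m; the calibration is good to about 2 mm. A picture is of the moment at which its call begins. There is no depth.
- bot.job_done(): hands the job in; it is judged then, once.
The state is a dict: "time_s": time; "q": joint angles; "dq": joint speeds; "joint_efforts": joint torques, N m; "position": TCP position; "tcp_rot": TCP orientation; "wrist_force": force on the tool from outside, world axes, zero at the start; "torque": the same for the moment, N m; "opening": finger opening in m; "finger_force": force on a finger pad.
Only numpy, scipy, OpenCV 4.12 (cv2) and the standard library are available. Lean on these libraries where they do the work, as an engineer would, in place of code of your own. Each camera call takes 0.05 s, during which the arm holds its last target. There are 200 camera calls.

## Working session

There is one attempt and no reset: what is moved stays moved. The work goes in short steps, Python scripts to look and compute and a tool call to move; the robot and the scene stay as the last step left them, time stands still between calls to the robot, and variables do not carry over. Pictures are saved under pics/ and viewed, at most 14 in all, crops included, and the job is handed in when it is done.

Besides the shell and the picture viewer there is one more tool, called by a JSON object that holds its "name" and its "arguments", one argument or row to a line. servo_tool: Moves the arm, as the interface text tells. Its arguments: {"type":"object","properties":{"steps":{"type":"array","items":{"type":"object","properties":{"tx":{"type":"number"},"ty":{"type":"number"},"tz":{"type":"number"},"rx":{"type":"number"},"ry":{"type":"number"},"rz":{"type":"number"},"grip":{"type":"number"}}}},"force":{"type":"number"}},"required":["steps"]}

```bash
mkdir -p pics; ls; python3 - <<'E'
from plant import bot
import cv2,numpy as np
s=bot.state();print({k:np.round(v,3) for k,v in s.items()},bot.grasp_offset)
for n in("scene","top"):
    d=bot.snapshot(n);cv2.imwrite(f"pics/{n}0.png",cv2.resize(d["img"][:,:,::-1],(800,600),interpolation=cv2.INTER_CUBIC))
    R=cv2.Rodrigues(d["rvec"])[0];print(n,d["mtx"],-R.T@d["tvec"],R[2])
E
```

```text
pics
{'time_s': np.float64(0.0), 'q': array([ 1.196,  0.384,  0.016,  1.371, -0.006,  1.388, -0.047]), 'dq': array([-0.001, -0.001, -0.002,  0.001,  0.001,  0.001,  0.001]), 'joint_efforts': array([ 0.0000e+00, -6.2760e+01,  8.4400e-01, -3.7183e+01,  1.7000e-02,
        1.4000e-02, -0.0000e+00]), 'position': array([ 0.192, -0.594,  0.23 ]), 'tcp_rot': array([ 0.988,  0.155, -0.   , -0.001]), 'wrist_force': array([-0.142, -0.343,  0.455]), 'torque': array([ 0.011, -0.041, -0.008]), 'finger_force': np.float64(0.0), 'opening': np.float64(0.086)} 0.0187
scene [[434.36022878   0.         250.49338419]
 [  0.         434.36022878 193.92361237]
 [  0.           0.           1.        ]] [ 1.24511933 -0.59781566  0.70887851] [-0.59123123  0.55865044 -0.58168318]
top [[487.75778085   0.         260.31413111]
 [  0.         487.75778085 196.67256424]
 [  0.           0.           1.        ]] [0.51697639 0.00248625 1.3544651 ] [ 0.05611474 -0.00265082 -0.99842081]
```

View pics/top0.png

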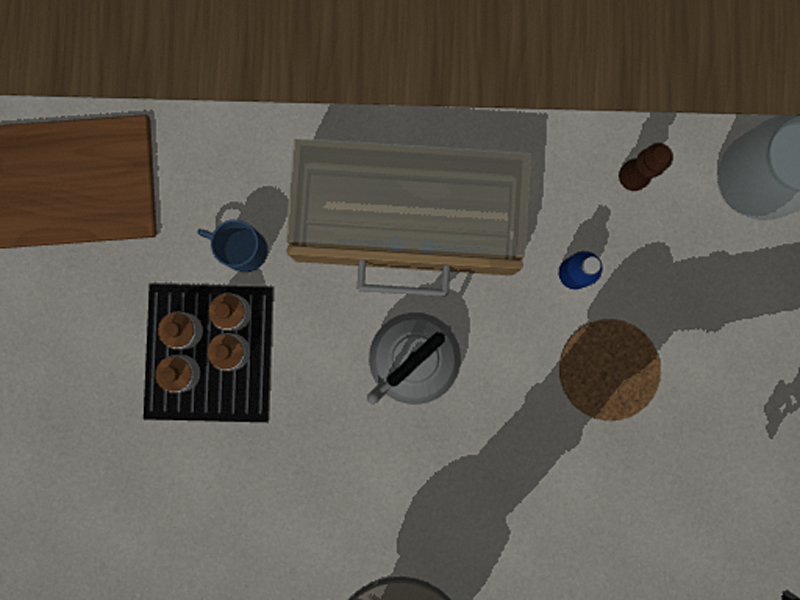

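View pics/scene0.png

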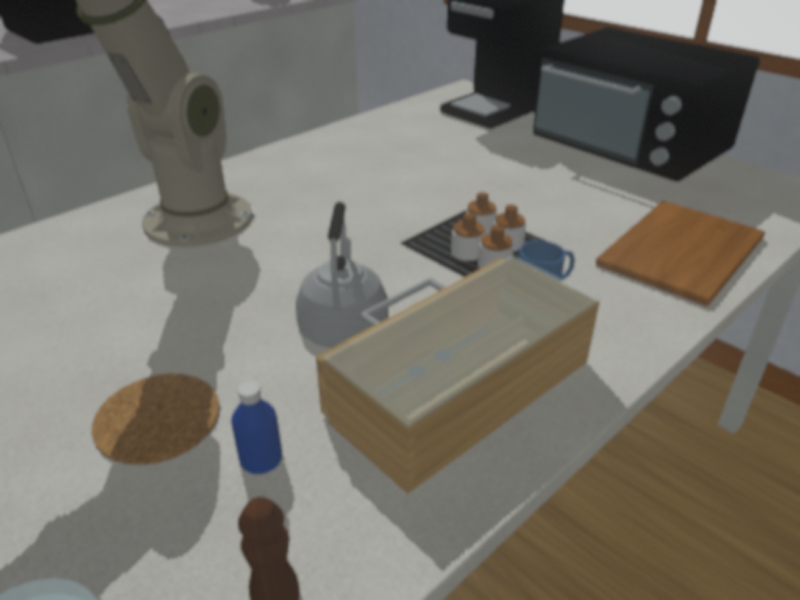

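The top view shows the kettle at about (415,358) with its bar from (390,382) to (442,338) and its spout at (373,397). The trivet is at (610,370) and the mat at (208,352), with 4 canisters on it. The unit's front edge runs from (288,253) to (522,268). In the scene view everything is upright, and the spout is hidden behind the kettle.

```bash
cat > h.py <<'E'
from plant import bot
import cv2,numpy as np
def ray(d,uv):
    R=cv2.Rodrigues(d["rvec"])[0];c=-R.T@np.ravel(d["tvec"])
    v=R.T@np.linalg.inv(d["mtx"])@np.array([uv[0],uv[1],1.]);return c,v
def at(d,uv,z):
    c,v=ray(d,uv);return c+v*(z-c[2])/v[2]
def proj(d,p): return cv2.projectPoints(np.array(p,float).reshape(-1,1,3),d["rvec"],d["tvec"],d["mtx"],None)[0].reshape(-1,2)
def tri(d1,u1,d2,u2):
    c1,v1=ray(d1,u1);c2,v2=ray(d2,u2)
    a,b=np.linalg.lstsq(np.c_[v1,-v2],c2-c1,rcond=None)[0]
    return (c1+a*v1+c2+b*v2)/2,np.linalg.norm(c1+a*v1-c2-b*v2)
def brown(d): # wood lids / cork / wood
    h=cv2.cvtColor(d["img"],cv2.COLOR_RGB2HSV);return cv2.inRange(h,(3,60,30),(25,255,255))
def blobs(m,lo,hi):
    n,l,s,c=cv2.connectedComponentsWithStats(m);return [(c[i],s[i],l==i) for i in range(1,n) if lo<s[i,4]<hi]
E
python3 - <<'E'
from h import *
t=bot.snapshot("top");s=bot.snapshot("scene")
np.savez("first.npz",t=t["img"],s=s["img"])
for c,st,m in blobs(brown(t),100,5000): print("brown",c.round(1),st, at(t,c,.06).round(3))
g=t["img"].max(2)
m=(g<40).astype(np.uint8)*255; m[:190]=0;m[:,:240]=0;m[:,300:]=0
for c,st,mm in blobs(m,50,1500):
    r=cv2.minAreaRect(np.argwhere(mm)[:,::-1].astype(np.float32));print("bar",c,st,r)
    b=cv2.boxPoints(r);print([at(t,p,.207).round(3)[:2] for p in b],at(t,r[0],.207).round(4))
for n,p in dict(frontL=(184,162),frontR=(334,175)).items():print(n,at(t,p,.112))
tc=cv2.resize(t["img"][170:275,80:310],None,fx=3.4,fy=3.4,interpolation=cv2.INTER_CUBIC)
sc=cv2.resize(s["img"][110:215,180:410],None,fx=3.4,fy=3.4,interpolation=cv2.INTER_CUBIC)
tc=np.vstack([tc[:299],sc[:299]]);print(tc.shape)
cv2.imwrite("pics/c1.png",np.clip(tc[:,:,::-1].astype(float)*1.5,0,255).astype(np.uint8))
E
```

```text
brown [413.9 106.6] [396  93  34  29 485] [ 0.843 -0.408  0.06 ]
brown [258.1 165.1] [ 184  154  151   22 1804] [0.674 0.007 0.06 ]
brown [144.1 198.6] [133 188  23  22 402] [0.577 0.307 0.06 ]
brown [111.8 210.7] [101 200  23  23 406] [0.542 0.392 0.06 ]
brown [389.9 236.3] [ 358  204   65   65 3324] [ 0.493 -0.347  0.06 ]
brown [143.4 224.6] [132 214  24  22 406] [0.508 0.307 0.06 ]
brown [110. 239.] [ 99 228  23  24 413] [0.468 0.393 0.06 ]
bar [266.08730159 229.08465608] [248 212  37  35 378] ((265.7737731933594, 228.75112915039062), (9.282883644104004, 46.818023681640625), 47.72631072998047)
[array([0.476, 0.032]), array([ 0.552, -0.048]), array([ 0.536, -0.063]), array([0.461, 0.017])] [ 0.5064 -0.0153  0.207 ]
bar [264.03448276 373.5862069 ] [240 369  48  15 116] ((264.3269348144531, 374.3653869628906), (47.85233688354492, 8.825225830078125), 11.309932708740234)
[array([0.17 , 0.036]), array([0.19 , 0.032]), array([ 0.171, -0.076]), array([ 0.152, -0.073])] [ 0.1709 -0.0202  0.207 ]
frontL [0.67067991 0.19673556 0.112     ]
frontR [ 0.64716667 -0.18792761  0.112     ]
(598, 782, 3)
```

View pics/c1.png

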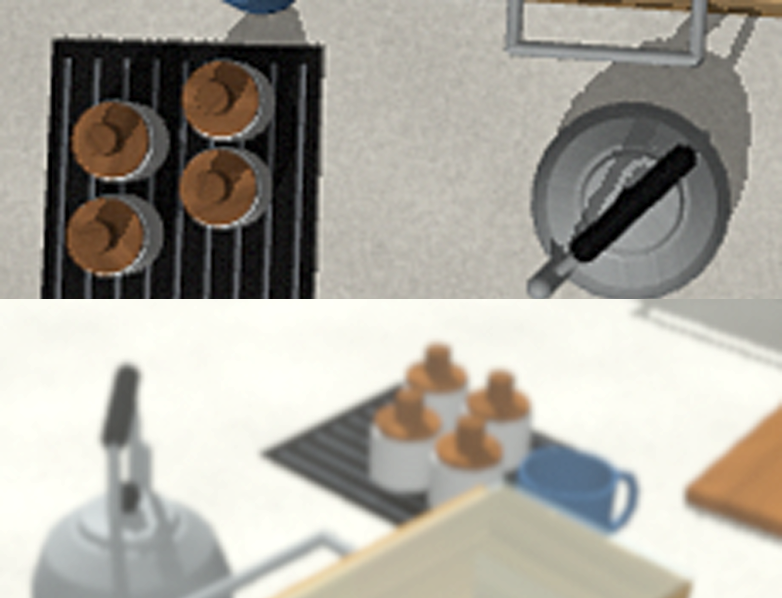

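The crop shows four brown lids as clean discs. The kettle's bar runs at about -46° in the world, with the spout at the near-left end. Next is the kettle.

```bash
cat >> h.py <<'E'
from scipy.spatial.transform import Rotation as Ro
def plan(p,yaw=None,frm=None):
    """yaw = world angle (deg) of tool y (mod 180 chosen nearest); prints relative move from current pose"""
    s=bot.state();R=Ro.from_quat(s["tcp_rot"]);p0=np.array(s["position"])
    y=R.as_matrix()[:,1];cur=np.degrees(np.arctan2(y[1],y[0]))
    if yaw is None:yaw=cur
    a=np.radians(yaw);Y=np.array([np.cos(a),np.sin(a),0]);Z=np.array([0,0,-1.]);T=np.c_[np.cross(Y,Z),Y,Z]
    print("move cm",(R.inv().apply(np.array(p)-p0)*100).round(2),"rot",(R.inv()*Ro.from_matrix(T)).as_rotvec().round(3),"yaw now",cur.round(1),"pos",p0.round(4),"F",np.round(s["wrist_force"],1),"t",s["time_s"],"open",round(s["opening"],4))
E
python3 - <<'E'
from h import *
t=bot.snapshot("top")
m=brown(t);b=[x for x in blobs(m,3000,5000)][0];(c,r)=cv2.minEnclosingCircle(np.argwhere(b[2])[:,::-1].astype(np.float32));
print("trivet",at(t,c,.008),at(t,(c[0]+r,c[1]),.008)-at(t,c,.008))
plan([.506,-.0155,.29],43.5);plan([.506,-.0155,.29],-136.5)
E
```

```text
trivet [ 0.49171852 -0.36078289  0.008     ] [ 0.00228924 -0.09065219  0.        ]
move cm [ 47.68 -45.48  -5.88] rot [-1.000e-03 -1.000e-03 -2.018e+00] yaw now -72.1 pos [ 0.1917 -0.5947  0.2308] F [-0.   0.2  0.3] t 0.25 open 0.0848
move cm [ 47.68 -45.48  -5.88] rot [-1.000e-03  1.000e-03  1.123e+00] yaw now -72.1 pos [ 0.1917 -0.5947  0.2308] F [-0.   0.2  0.3] t 0.25 open 0.0848
```

{"name": "servo_tool", "arguments": {
  "steps": [
    {"tz": -6,"grip": 1},
    {"tx": 12,"ty": -11.4,"tz": -6,"rz": -0.5,"grip": 1},
    {"tx": 24,"ty": -22.7,"tz": -6,"rz": -1.0,"grip": 1},
    {"tx": 36,"ty": -34,"tz": -6,"rz": -1.5,"grip": 1},
    {"tx": 47.7,"ty": -45.5,"tz": -6,"rz": -2.018,"grip": 1},
    {"tx": 47.7,"ty": -45.5,"tz": -6,"rz": -2.018,"grip": 1},
    {"tx": 47.7,"ty": -45.5,"tz": -6,"rz": -2.018,"grip": 1},
    {"tx": 47.7,"ty": -45.5,"tz": -6,"rz": -2.018,"grip": 1},
    {"tx": 47.7,"ty": -45.5,"tz": -6,"rz": -2.018,"grip": 1},
    {"tx": 47.7,"ty": -45.5,"tz": -6,"rz": -2.018,"grip": 1},
    {"tx": 47.7,"ty": -45.5,"tz": -6,"rz": -2.018,"grip": 1},
    {"tx": 47.7,"ty": -45.5,"tz": -6,"rz": -2.018,"grip": 1},
    {"tx": 47.7,"ty": -45.5,"tz": -6,"rz": -2.018,"grip": 1},
    {"tx": 47.7,"ty": -45.5,"tz": -6,"rz": -2.018,"grip": 1},
    {"tx": 47.7,"ty": -45.5,"tz": -6,"rz": -2.018,"grip": 1},
    {"tx": 47.7,"ty": -45.5,"tz": -6,"rz": -2.018,"grip": 1}
  ]
}}

```text
schema error: expected keys tx, ty, tz, rx, ry, rz, grip
```

```bash
python3 - <<'E'
from h import *
s=bot.snapshot("scene");plan([.506,-.0155,.178],43.5)
t=bot.snapshot("top")
print(np.round(bot.state()["q"],2))
cv2.imwrite("pics/k1.png",np.hstack([s["img"][60:280,150:380],t["img"][120:340,150:380]])[:,:,::-1].repeat(1,0))
E
```

```text
move cm [ 47.68 -45.48   5.32] rot [-0.000e+00 -1.000e-03 -2.018e+00] yaw now -72.1 pos [ 0.1917 -0.5947  0.2309] F [-0.1 -0.1  0.2] t 0.3 open 0.0854
[ 1.2   0.38  0.02  1.37 -0.01  1.39 -0.05]
```

View pics/k1.png

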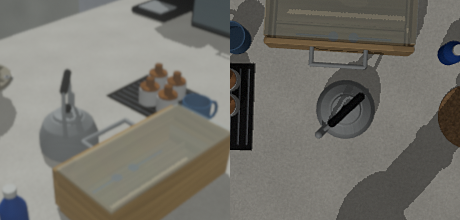

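The call was refused because every row needs all the keys. The picture shows the kettle unmoved, so I'm resending the move in full form.

{"name": "servo_tool", "arguments": {
  "steps": [
    {"tx": 0,"ty": 0,"tz": -6,"rx": 0,"ry": 0,"rz": 0,"grip": 1},
    {"tx": 6,"ty": -5.7,"tz": -6,"rx": 0,"ry": 0,"rz": -0.2,"grip": 1},
    {"tx": 10,"ty": -9.5,"tz": -6,"rx": 0,"ry": 0,"rz": -0.4,"grip": 1},
    {"tx": 14,"ty": -13.4,"tz": -6,"rx": 0,"ry": 0,"rz": -0.6,"grip": 1},
    {"tx": 18,"ty": -17.2,"tz": -6,"rx": 0,"ry": 0,"rz": -0.78,"grip": 1},
    {"tx": 22,"ty": -21,"tz": -6,"rx": 0,"ry": 0,"rz": -0.95,"grip": 1},
    {"tx": 26,"ty": -24.8,"tz": -6,"rx": 0,"ry": 0,"rz": -1.12,"grip": 1},
    {"tx": 30,"ty": -28.6,"tz": -6,"rx": 0,"ry": 0,"rz": -1.3,"grip": 1},
    {"tx": 34,"ty": -32.4,"tz": -6,"rx": 0,"ry": 0,"rz": -1.47,"grip": 1},
    {"tx": 38,"ty": -36.2,"tz": -6,"rx": 0,"ry": 0,"rz": -1.65,"grip": 1},
    {"tx": 42,"ty": -40,"tz": -6,"rx": 0,"ry": 0,"rz": -1.83,"grip": 1},
    {"tx": 47.7,"ty": -45.5,"tz": -6,"rx": 0,"ry": 0,"rz": -2.018,"grip": 1},
    {"tx": 47.7,"ty": -45.5,"tz": -6,"rx": 0,"ry": 0,"rz": -2.018,"grip": 1},
    {"tx": 47.7,"ty": -45.5,"tz": -6,"rx": 0,"ry": 0,"rz": -2.018,"grip": 1},
    {"tx": 47.7,"ty": -45.5,"tz": -6,"rx": 0,"ry": 0,"rz": -2.018,"grip": 1},
    {"tx": 47.7,"ty": -45.5,"tz": -6,"rx": 0,"ry": 0,"rz": -2.018,"grip": 1}
  ]
}}

```text
time_s: 2.35
position: [0.5058, -0.0171, 0.2914]
tcp_rot: [0.396, 0.918, -0.0, 0.0]
wrist_force: [0.4, -0.4, 0.1]
opening: 0.0851
finger_force: 0.0
```

```bash
python3 - <<'E'
from h import *
s=bot.snapshot("scene");plan([.506,-.0155,.178],43.5)
t=bot.snapshot("top")
print(np.round(bot.state()["q"],2))
cv2.imwrite("pics/k2.png",np.hstack([s["img"][60:280,150:380],t["img"][120:340,150:380]])[:,:,::-1])
E
```

```text
move cm [ 0.1   0.1  11.34] rot [-0.     0.    -0.003] yaw now 43.3 pos [ 0.5059 -0.0169  0.2914] F [0.5 0.8 0.1] t 2.4 open 0.0852
[ 0.55  0.15 -0.65  1.56  0.09  1.46  0.65]
```

View pics/k2.png

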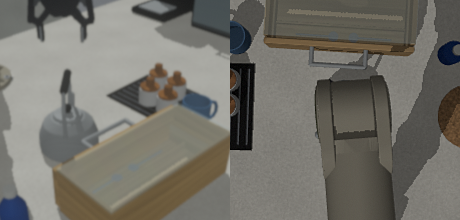

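The gripper is above the kettle, with its tips in line with the bar at (60,40) in the crop. Now I'll descend and grip.

{"name": "servo_tool", "arguments": {
  "steps": [
    {"tx": 0.1,"ty": 0.1,"tz": 4,"rx": 0,"ry": 0,"rz": 0,"grip": 1},
    {"tx": 0.1,"ty": 0.1,"tz": 8,"rx": 0,"ry": 0,"rz": 0,"grip": 1},
    {"tx": 0.1,"ty": 0.1,"tz": 11.4,"rx": 0,"ry": 0,"rz": 0,"grip": 1},
    {"tx": 0.1,"ty": 0.1,"tz": 11.4,"rx": 0,"ry": 0,"rz": 0,"grip": 1},
    {"tx": 0.1,"ty": 0.1,"tz": 11.4,"rx": 0,"ry": 0,"rz": 0,"grip": 0.4},
    {"tx": 0.1,"ty": 0.1,"tz": 11.4,"rx": 0,"ry": 0,"rz": 0,"grip": 0},
    {"tx": 0.1,"ty": 0.1,"tz": 11.4,"rx": 0,"ry": 0,"rz": 0,"grip": 0},
    {"tx": 0.1,"ty": 0.1,"tz": 11.4,"rx": 0,"ry": 0,"rz": 0,"grip": 0},
    {"tx": 0.1,"ty": 0.1,"tz": 11.4,"rx": 0,"ry": 0,"rz": 0,"grip": 0},
    {"tx": 0.1,"ty": 0.1,"tz": 11.4,"rx": 0,"ry": 0,"rz": 0,"grip": 0}
  ],
  "force": 80
}}

```text
time_s: 3.7
position: [0.5063, -0.0145, 0.1781]
tcp_rot: [0.395, 0.919, -0.0, 0.0]
wrist_force: [-3.8, -2.7, 6.2]
opening: 0.0175
finger_force: 77.8
```

{"name": "servo_tool", "arguments": {
  "steps": [
    {"tx": 0,"ty": 0,"tz": -1,"rx": 0,"ry": 0,"rz": 0,"grip": 0},
    {"tx": 0,"ty": 0,"tz": -3,"rx": 0,"ry": 0,"rz": 0,"grip": 0},
    {"tx": 0,"ty": 0,"tz": -5,"rx": 0,"ry": 0,"rz": 0,"grip": 0},
    {"tx": 0,"ty": 0,"tz": -6,"rx": 0,"ry": 0,"rz": 0,"grip": 0},
    {"tx": 0,"ty": 0,"tz": -6,"rx": 0,"ry": 0,"rz": 0,"grip": 0}
  ]
}}

```text
time_s: 4.32
position: [0.5064, -0.0139, 0.2376]
tcp_rot: [0.395, 0.919, 0.0, 0.0]
wrist_force: [0.2, 0.1, -7.4]
opening: 0.0175
finger_force: 78.5
```

```bash
python3 - <<'E'
from h import *
plan([.492,-.361,.24],43.5)
E
```

```text
move cm [-24.19 -24.93  -0.25] rot [ 0.001  0.    -0.   ] yaw now 43.5 pos [ 0.5064 -0.0139  0.2376] F [ 0.2  0.1 -7.4] t 4.325 open 0.0175
```

{"name": "servo_tool", "arguments": {
  "steps": [
    {"tx": -1.5,"ty": -1.5,"tz": 0,"rx": 0,"ry": 0,"rz": 0,"grip": 0},
    {"tx": -4,"ty": -4,"tz": 0,"rx": 0,"ry": 0,"rz": 0,"grip": 0},
    {"tx": -7,"ty": -7.2,"tz": 0,"rx": 0,"ry": 0,"rz": 0,"grip": 0},
    {"tx": -10,"ty": -10.3,"tz": 0,"rx": 0,"ry": 0,"rz": 0,"grip": 0},
    {"tx": -13,"ty": -13.4,"tz": 0,"rx": 0,"ry": 0,"rz": 0,"grip": 0},
    {"tx": -16,"ty": -16.5,"tz": 0,"rx": 0,"ry": 0,"rz": 0,"grip": 0},
    {"tx": -19,"ty": -19.6,"tz": 0,"rx": 0,"ry": 0,"rz": 0,"grip": 0},
    {"tx": -21.5,"ty": -22.2,"tz": 0,"rx": 0,"ry": 0,"rz": 0,"grip": 0},
    {"tx": -23.3,"ty": -24,"tz": 0,"rx": 0,"ry": 0,"rz": 0,"grip": 0},
    {"tx": -24.2,"ty": -24.9,"tz": 0,"rx": 0,"ry": 0,"rz": 0,"grip": 0},
    {"tx": -24.2,"ty": -24.9,"tz": 0,"rx": 0,"ry": 0,"rz": 0,"grip": 0},
    {"tx": -24.2,"ty": -24.9,"tz": 2.5,"rx": 0,"ry": 0,"rz": 0,"grip": 0},
    {"tx": -24.2,"ty": -24.9,"tz": 4,"rx": 0,"ry": 0,"rz": 0,"grip": 0},
    {"tx": -24.2,"ty": -24.9,"tz": 4.6,"rx": 0,"ry": 0,"rz": 0,"grip": 0},
    {"tx": -24.2,"ty": -24.9,"tz": 4.6,"rx": 0,"ry": 0,"rz": 0,"grip": 0}
  ]
}}

```text
time_s: 6.2
position: [0.4922, -0.3605, 0.1913]
tcp_rot: [0.395, 0.919, 0.0, -0.0]
wrist_force: [-0.6, -1.0, -6.6]
opening: 0.0177
finger_force: 78.5
```

```bash
python3 - <<'E'
from h import *
plan([.492,-.361,.186],43.5)
d=bot.snapshot("scene");cv2.imwrite("pics/k3.png",d["img"][:,:,::-1])
E
```

```text
move cm [-0.02 -0.05  0.53] rot [ 0. -0.  0.] yaw now 43.5 pos [ 0.4922 -0.3605  0.1913] F [-0.6 -1.  -6.6] t 6.2 open 0.0177
```

View pics/k3.png

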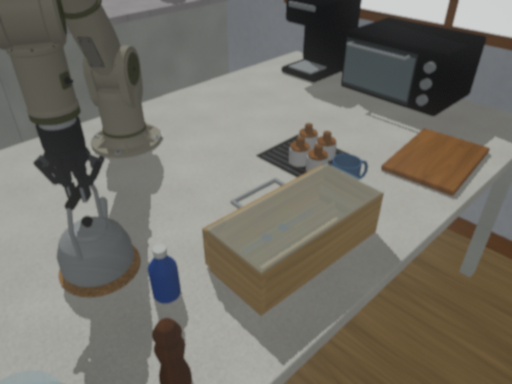

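The kettle hangs upright over the trivet at (98,265). I'll lower it, release and rise.

{"name": "servo_tool", "arguments": {
  "steps": [
    {"tx": 0,"ty": 0,"tz": 0.3,"rx": 0,"ry": 0,"rz": 0,"grip": 0},
    {"tx": 0,"ty": 0,"tz": 0.55,"rx": 0,"ry": 0,"rz": 0,"grip": 0},
    {"tx": 0,"ty": 0,"tz": 0.55,"rx": 0,"ry": 0,"rz": 0,"grip": 0},
    {"tx": 0,"ty": 0,"tz": 0.55,"rx": 0,"ry": 0,"rz": 0,"grip": 0.3},
    {"tx": 0,"ty": 0,"tz": 0.55,"rx": 0,"ry": 0,"rz": 0,"grip": 0.7},
    {"tx": 0,"ty": 0,"tz": 0.55,"rx": 0,"ry": 0,"rz": 0,"grip": 1},
    {"tx": 0,"ty": 0,"tz": 0.55,"rx": 0,"ry": 0,"rz": 0,"grip": 1},
    {"tx": 0,"ty": 0,"tz": 0.55,"rx": 0,"ry": 0,"rz": 0,"grip": 1},
    {"tx": 0,"ty": 0,"tz": -3,"rx": 0,"ry": 0,"rz": 0,"grip": 1},
    {"tx": 0,"ty": 0,"tz": -8,"rx": 0,"ry": 0,"rz": 0,"grip": 1},
    {"tx": 0,"ty": 0,"tz": -12,"rx": 0,"ry": 0,"rz": 0,"grip": 1},
    {"tx": 0,"ty": 0,"tz": -12,"rx": 0,"ry": 0,"rz": 0,"grip": 1},
    {"tx": 0,"ty": 0,"tz": -12,"rx": 0,"ry": 0,"rz": 0,"grip": 1}
  ]
}}

```text
time_s: 7.88
position: [0.492, -0.3609, 0.3107]
tcp_rot: [0.395, 0.919, 0.0, -0.0]
wrist_force: [0.4, -0.1, -0.7]
opening: 0.0853
finger_force: 0.0
```

```bash
python3 - <<'E'
from h import *
t=bot.snapshot("top")
cv2.imwrite("pics/t4.png",cv2.resize(t["img"][80:290,60:460][:,:,::-1],(800,420),interpolation=cv2.INTER_CUBIC))
for c,st,m in blobs(brown(t),300,2500): print("brown",c.round(1),st, at(t,c,.062).round(3))
# drawer panel strip: outer-lower and back edges per column
m=brown(t);cols=range(195,330,15)
for c in cols:
    r=np.flatnonzero(m[130:200,c])+130;print(c,r.min(),r.max(),t["img"][r.min()-2:r.max()+3,c].sum(1).tolist())
E
```

```text
brown [414.1 106.6] [398  93  32  29 473] [ 0.842 -0.408  0.062]
brown [258.1 165.1] [ 184  154  151   22 1807] [0.674 0.007 0.062]
brown [144.2 198.6] [133 188  23  22 400] [0.577 0.307 0.062]
brown [111.8 210.7] [101 200  23  23 405] [0.542 0.391 0.062]
brown [372.8 224.8] [358 204  56  59 449] [ 0.523 -0.301  0.062]
brown [143.4 224.6] [132 214  24  22 407] [0.508 0.306 0.062]
brown [110.1 239. ] [ 99 228  23  24 409] [0.468 0.392 0.062]
195 155 167 [217, 228, 158, 130, 103, 239, 254, 257, 258, 266, 231, 200, 201, 209, 225, 345, 352]
210 156 168 [262, 258, 188, 178, 140, 244, 259, 254, 255, 265, 233, 206, 205, 207, 212, 348, 356]
225 157 169 [241, 256, 194, 180, 148, 250, 270, 259, 255, 265, 230, 198, 203, 207, 227, 354, 376]
240 158 170 [243, 258, 181, 176, 136, 261, 269, 257, 253, 269, 230, 204, 206, 118, 222, 369, 375]
255 161 171 [191, 182, 139, 262, 274, 259, 255, 277, 228, 204, 202, 106, 217, 365, 373]
270 162 172 [194, 187, 143, 261, 271, 257, 255, 267, 215, 191, 205, 106, 215, 364, 372]
285 161 169 [249, 247, 182, 182, 148, 262, 269, 257, 256, 266, 212, 281, 293]
300 162 174 [246, 252, 186, 182, 149, 255, 258, 256, 258, 277, 204, 183, 192, 195, 217, 360, 362]
315 163 175 [253, 256, 188, 185, 139, 221, 227, 221, 229, 243, 188, 197, 191, 196, 219, 342, 364]
```

View pics/t4.png

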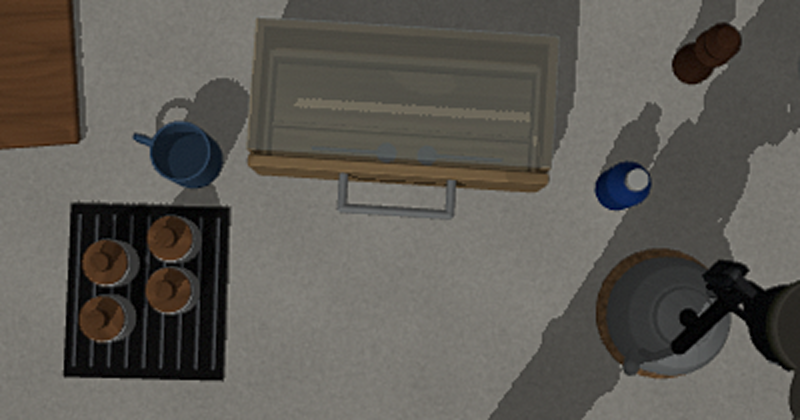

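The kettle stands on the trivet at about (660,315) in the crop and the four canisters are unmoved. The handle bar runs from (339,211) to (453,216).

```bash
python3 - <<'E'
from h import *
t=bot.snapshot("top")
P=np.array([at(t,(c,r),.112)[:2] for c,r in [(195,163),(210,164.1),(225,165.1),(240,166.1),(255,167.1),(270,168),(300,170),(315,171)]])
k,b=np.polyfit(P[:,1],P[:,0],1);print("face x=",k,"y+",b,"yaw deg",-np.degrees(np.arctan(k)),(P[:,0]-k*P[:,1]-b).round(4))
th=-np.arctan(k)  # unit yaw: x axis dir
ux=np.array([np.cos(th),np.sin(th)]);uy=np.array([-np.sin(th),np.cos(th)])
a,e=at(t,(229.5,185.5),.095)[:2],at(t,(286.5,188),.095)[:2];print("handle ends",a,e,np.linalg.norm(a-e))
# panel ends at top
for p in [(184.3,160),(334.5,170)]:
    w=at(t,p,.112)[:2];print("panel end",w,w@uy)
print("handle mid along uy",((a+e)/2)@uy,"face ux",np.mean(P@ux),"handle ux",(a@ux+e@ux)/2)
# bar rows: gray bar profile
for c in (238,245,258,270,278): print(c,t["img"][180:194,c].sum(1).tolist())
E
```

```text
face x= 0.04049278241823642 y+ 0.6617962143786459 yaw deg -2.3187987355992594 [ 0.0002 -0.0001 -0.0001 -0.0001 -0.0001  0.0001  0.0001  0.    ]
handle ends [0.61468305 0.07962589] [ 0.61198181 -0.06807126] 0.1477218507585825
panel end [0.67584655 0.19614379] 0.22332767666368988
panel end [ 0.66005444 -0.18899134] -0.1621310314749878
handle mid along uy 0.030587786981086974 face ux 0.6612543184970828 handle ux 0.612596467244634
238 [372, 390, 185, 210, 289, 322, 291, 376, 360, 365, 364, 353, 358, 360]
245 [365, 380, 275, 192, 264, 316, 297, 297, 363, 376, 368, 361, 369, 379]
258 [376, 381, 384, 238, 195, 280, 317, 287, 370, 372, 376, 372, 365, 355]
270 [356, 344, 345, 371, 217, 211, 297, 312, 291, 350, 359, 365, 360, 356]
278 [367, 365, 355, 363, 324, 193, 253, 310, 301, 328, 363, 353, 371, 359]
```

```bash
python3 - <<'E'
from h import *
plan([.617,.0056,.22],-2.3)
E
```

```text
move cm [17.93 34.32  9.  ] rot [-0.002 -0.002  0.799] yaw now 43.5 pos [ 0.4916 -0.3608  0.3098] F [-0.2 -0.  -0.6] t 7.975 open 0.0857
```

{"name": "servo_tool", "arguments": {
  "steps": [
    {"tx": 2.5,"ty": 4.8,"tz": 0,"rx": 0,"ry": 0,"rz": 0.15,"grip": 0.45},
    {"tx": 5,"ty": 9.6,"tz": 0,"rx": 0,"ry": 0,"rz": 0.3,"grip": 0.45},
    {"tx": 7.5,"ty": 14.4,"tz": 0,"rx": 0,"ry": 0,"rz": 0.45,"grip": 0.45},
    {"tx": 10,"ty": 19.2,"tz": 2,"rx": 0,"ry": 0,"rz": 0.6,"grip": 0.45},
    {"tx": 12.5,"ty": 24,"tz": 4,"rx": 0,"ry": 0,"rz": 0.7,"grip": 0.45},
    {"tx": 15,"ty": 28.8,"tz": 6,"rx": 0,"ry": 0,"rz": 0.8,"grip": 0.45},
    {"tx": 17.9,"ty": 34.3,"tz": 9,"rx": 0,"ry": 0,"rz": 0.8,"grip": 0.45},
    {"tx": 17.9,"ty": 34.3,"tz": 9,"rx": 0,"ry": 0,"rz": 0.8,"grip": 0.45},
    {"tx": 17.9,"ty": 34.3,"tz": 9,"rx": 0,"ry": 0,"rz": 0.8,"grip": 0.45},
    {"tx": 17.9,"ty": 34.3,"tz": 9,"rx": 0,"ry": 0,"rz": 0.8,"grip": 0.45}
  ],
  "force": 40
}}

```text
time_s: 9.22
position: [0.6178, 0.0028, 0.2216]
tcp_rot: [0.722, 0.692, -0.0, 0.0]
wrist_force: [-0.1, -0.6, -0.1]
opening: 0.0386
finger_force: 0.0
```

```bash
python3 - <<'E'
from h import *
plan([.617,.0056,.078],-2.3)
E
```

```text
move cm [ 0.29 -0.1  14.36] rot [ 0.     0.001 -0.004] yaw now -2.5 pos [0.6178 0.0028 0.2216] F [-0.1 -0.6 -0.1] t 9.225 open 0.0386
```

{"name": "servo_tool", "arguments": {
  "steps": [
    {"tx": 0,"ty": 0,"tz": 5,"rx": 0,"ry": 0,"rz": 0,"grip": 0.45},
    {"tx": 0,"ty": 0,"tz": 10,"rx": 0,"ry": 0,"rz": 0,"grip": 0.45},
    {"tx": 0,"ty": 0,"tz": 14.3,"rx": 0,"ry": 0,"rz": 0,"grip": 0.45},
    {"tx": 0,"ty": 0,"tz": 14.3,"rx": 0,"ry": 0,"rz": 0,"grip": 0.45},
    {"tx": 0,"ty": 0,"tz": 14.3,"rx": 0,"ry": 0,"rz": 0,"grip": 0},
    {"tx": 0,"ty": 0,"tz": 14.3,"rx": 0,"ry": 0,"rz": 0,"grip": 0},
    {"tx": 0,"ty": 0,"tz": 14.3,"rx": 0,"ry": 0,"rz": 0,"grip": 0},
    {"tx": 0,"ty": 0,"tz": 14.3,"rx": 0,"ry": 0,"rz": 0,"grip": 0}
  ]
}}

```text
time_s: 10.22
position: [0.6194, 0.0044, 0.0811]
tcp_rot: [0.722, 0.692, 0.001, 0.002]
wrist_force: [-2.3, -2.5, 7.3]
opening: 0.0105
finger_force: 39.3
```

{"name": "servo_tool", "arguments": {
  "steps": [
    {"tx": 0,"ty": -1,"tz": 0,"rx": 0,"ry": 0,"rz": 0,"grip": 0},
    {"tx": 0,"ty": -3,"tz": 0,"rx": 0,"ry": 0,"rz": 0,"grip": 0},
    {"tx": 0,"ty": -5,"tz": 0,"rx": 0,"ry": 0,"rz": 0,"grip": 0},
    {"tx": 0,"ty": -7,"tz": 0,"rx": 0,"ry": 0,"rz": 0,"grip": 0},
    {"tx": 0,"ty": -9,"tz": 0,"rx": 0,"ry": 0,"rz": 0,"grip": 0},
    {"tx": 0,"ty": -11,"tz": 0,"rx": 0,"ry": 0,"rz": 0,"grip": 0},
    {"tx": 0,"ty": -13,"tz": 0,"rx": 0,"ry": 0,"rz": 0,"grip": 0},
    {"tx": 0,"ty": -14.2,"tz": 0,"rx": 0,"ry": 0,"rz": 0,"grip": 0},
    {"tx": 0,"ty": -15,"tz": 0,"rx": 0,"ry": 0,"rz": 0,"grip": 0},
    {"tx": 0,"ty": -15.2,"tz": 0,"rx": 0,"ry": 0,"rz": 0,"grip": 0},
    {"tx": 0,"ty": -15.2,"tz": 0,"rx": 0,"ry": 0,"rz": 0,"grip": 0}
  ]
}}

```text
time_s: 11.6
position: [0.4678, 0.0104, 0.081]
tcp_rot: [0.722, 0.692, 0.001, 0.003]
wrist_force: [-1.8, -3.4, 13.2]
opening: 0.0108
finger_force: 40.8
```

{"name": "servo_tool", "arguments": {
  "steps": [
    {"tx": 0,"ty": -0.5,"tz": 0,"rx": 0,"ry": 0,"rz": 0,"grip": 0},
    {"tx": 0,"ty": -0.8,"tz": 0,"rx": 0,"ry": 0,"rz": 0,"grip": 0},
    {"tx": 0,"ty": -0.8,"tz": 0,"rx": 0,"ry": 0,"rz": 0,"grip": 0}
  ]
}}

```text
time_s: 11.98
position: [0.46, 0.0107, 0.081]
tcp_rot: [0.722, 0.692, 0.001, 0.003]
wrist_force: [-0.5, -4.6, 12.5]
opening: 0.0108
finger_force: 40.8
```

{"name": "servo_tool", "arguments": {
  "steps": [
    {"tx": 0,"ty": -0.3,"tz": 0,"rx": 0,"ry": 0,"rz": 0,"grip": 0},
    {"tx": 0,"ty": -0.6,"tz": 0,"rx": 0,"ry": 0,"rz": 0,"grip": 0},
    {"tx": 0,"ty": -0.6,"tz": 0,"rx": 0,"ry": 0,"rz": 0,"grip": 0}
  ]
}}

```text
time_s: 12.35
position: [0.4556, 0.0108, 0.0811]
tcp_rot: [0.722, 0.692, 0.003, 0.004]
wrist_force: [6.0, -4.5, 4.2]
opening: 0.0104
finger_force: 40.1
```

{"name": "servo_tool", "arguments": {
  "steps": [
    {"tx": 0,"ty": -0.3,"tz": 0,"rx": 0,"ry": 0,"rz": 0,"grip": 0},
    {"tx": 0,"ty": -0.4,"tz": 0,"rx": 0,"ry": 0,"rz": 0,"grip": 0},
    {"tx": 0,"ty": -0.4,"tz": 0,"rx": 0,"ry": 0,"rz": 0,"grip": 0}
  ]
}}

```text
time_s: 12.72
position: [0.4555, 0.0109, 0.0812]
tcp_rot: [0.722, 0.692, 0.006, 0.006]
wrist_force: [27.9, -5.9, -16.8]
opening: 0.0104
finger_force: 39.1
```

The drawer has reached its stop. I'll ease off, release and rise.

{"name": "servo_tool", "arguments": {
  "steps": [
    {"tx": 0,"ty": 0.4,"tz": 0,"rx": 0,"ry": 0,"rz": 0,"grip": 0},
    {"tx": 0,"ty": 0.4,"tz": 0,"rx": 0,"ry": 0,"rz": 0,"grip": 0.25},
    {"tx": 0,"ty": 0.4,"tz": 0,"rx": 0,"ry": 0,"rz": 0,"grip": 0.45},
    {"tx": 0,"ty": 0.4,"tz": 0,"rx": 0,"ry": 0,"rz": 0,"grip": 0.45},
    {"tx": 0,"ty": 0.4,"tz": -5,"rx": 0,"ry": 0,"rz": 0,"grip": 0.45},
    {"tx": 0,"ty": 0.4,"tz": -11,"rx": 0,"ry": 0,"rz": 0,"grip": 0.45},
    {"tx": 0,"ty": 0.4,"tz": -17,"rx": 0,"ry": 0,"rz": 0,"grip": 0.45},
    {"tx": -5,"ty": 0.4,"tz": -21,"rx": 0,"ry": 0,"rz": 0,"grip": 0.45},
    {"tx": -10,"ty": 0.4,"tz": -21,"rx": 0,"ry": 0,"rz": 0,"grip": 0.45},
    {"tx": -15,"ty": 0.4,"tz": -21,"rx": 0,"ry": 0,"rz": 0,"grip": 0.45},
    {"tx": -20,"ty": 0.4,"tz": -21,"rx": 0,"ry": 0,"rz": 0,"grip": 0.45},
    {"tx": -20,"ty": 0.4,"tz": -21,"rx": 0,"ry": 0,"rz": 0,"grip": 0.45}
  ]
}}

```text
time_s: 14.22
position: [0.4423, -0.1923, 0.2876]
tcp_rot: [0.724, 0.69, -0.001, -0.0]
wrist_force: [-0.2, 0.2, -0.2]
opening: 0.0385
finger_force: 0.0
```

```bash
python3 - <<'E'
from h import *
t=bot.snapshot("top");plan([.5,.3,.3],-2.3)
cv2.imwrite("pics/t5.png",cv2.resize(t["img"][80:290,60:460][:,:,::-1],(800,420),interpolation=cv2.INTER_CUBIC))
for c,st,m in blobs(brown(t),300,4500): print("brown",c.round(1),st, at(t,c,.062).round(3))
np.savez("open.npz",t=t["img"])
E
```

```text
move cm [49.16  3.51 -1.19] rot [-0.001 -0.001 -0.004] yaw now -2.6 pos [ 0.443  -0.1895  0.2877] F [0.3 1.  0. ] t 14.275 open 0.0382
brown [258.6 161.6] [184 154 151  16 860] [0.683 0.006 0.062]
brown [144.2 198.6] [133 188  23  22 403] [0.577 0.307 0.062]
brown [111.8 210.7] [101 200  23  23 410] [0.542 0.391 0.062]
brown [143.4 224.6] [132 214  24  22 411] [0.508 0.306 0.062]
brown [110.1 239. ] [ 99 228  23  24 417] [0.468 0.392 0.062]
```

View pics/t5.png

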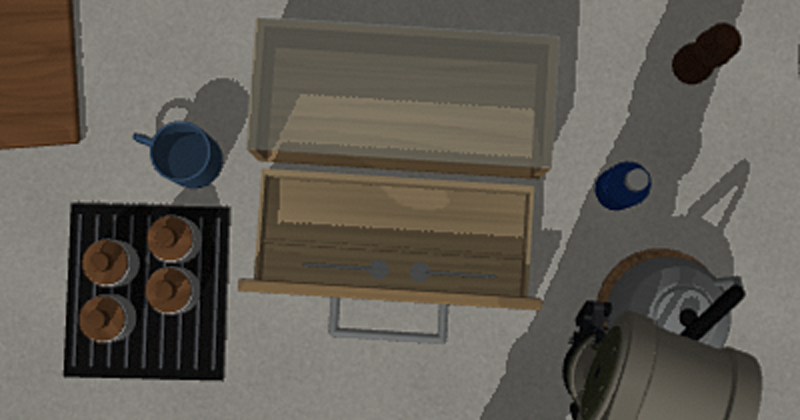

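The drawer is open at its stop, the kettle is in place, and the back lane spans about (265,180) to (530,237) in the crop. I get the lane centre at u_x = 0.611, which agrees with the 25 mm clearance. First canister next.

```bash
python3 - <<'E'
from h import *
plan([.577,.307,.15],-2.3)
E
```

```text
move cm [50.19 11.19 13.8 ] rot [-0.001 -0.001 -0.004] yaw now -2.6 pos [ 0.443  -0.1895  0.2877] F [0.3 1.  0. ] t 14.275 open 0.0382
```

{"name": "servo_tool", "arguments": {
  "steps": [
    {"tx": 6,"ty": 1.3,"tz": 0,"rx": 0,"ry": 0,"rz": 0,"grip": 0.5},
    {"tx": 12,"ty": 2.7,"tz": 0,"rx": 0,"ry": 0,"rz": 0,"grip": 0.5},
    {"tx": 18,"ty": 4,"tz": 0,"rx": 0,"ry": 0,"rz": 0,"grip": 0.5},
    {"tx": 24,"ty": 5.3,"tz": 2,"rx": 0,"ry": 0,"rz": 0,"grip": 0.5},
    {"tx": 30,"ty": 6.7,"tz": 4,"rx": 0,"ry": 0,"rz": 0,"grip": 0.5},
    {"tx": 36,"ty": 8,"tz": 6,"rx": 0,"ry": 0,"rz": 0,"grip": 0.5},
    {"tx": 42,"ty": 9.4,"tz": 9,"rx": 0,"ry": 0,"rz": 0,"grip": 0.5},
    {"tx": 47,"ty": 10.5,"tz": 12,"rx": 0,"ry": 0,"rz": 0,"grip": 0.5},
    {"tx": 50.2,"ty": 11.2,"tz": 13.8,"rx": 0,"ry": 0,"rz": 0,"grip": 0.5},
    {"tx": 50.2,"ty": 11.2,"tz": 13.8,"rx": 0,"ry": 0,"rz": 0,"grip": 0.5},
    {"tx": 50.2,"ty": 11.2,"tz": 13.8,"rx": 0,"ry": 0,"rz": 0,"grip": 0.5},
    {"tx": 50.2,"ty": 11.2,"tz": 13.8,"rx": 0,"ry": 0,"rz": 0,"grip": 0.5},
    {"tx": 50.2,"ty": 11.2,"tz": 13.8,"rx": 0,"ry": 0,"rz": 0,"grip": 0.5}
  ]
}}

```text
time_s: 15.9
position: [0.5768, 0.308, 0.1515]
tcp_rot: [0.722, 0.692, 0.001, 0.001]
wrist_force: [-0.4, 0.3, -0.0]
opening: 0.0426
finger_force: 0.0
```

```bash
python3 - <<'E'
from h import *
plan([.577,.307,.065],-2.3)
print(np.round(bot.state()["q"],2))
E
```

```text
move cm [-0.1   0.01  8.65] rot [ 0.002 -0.    -0.003] yaw now -2.4 pos [0.5768 0.308  0.1515] F [-0.4  0.3 -0. ] t 15.9 open 0.0426
[-0.13  0.56 -0.62  1.37  0.33  1.3  -0.8 ]
```

{"name": "servo_tool", "arguments": {
  "steps": [
    {"tx": -0.1,"ty": 0,"tz": 4,"rx": 0,"ry": 0,"rz": 0,"grip": 0.5},
    {"tx": -0.1,"ty": 0,"tz": 7.5,"rx": 0,"ry": 0,"rz": 0,"grip": 0.5},
    {"tx": -0.1,"ty": 0,"tz": 8.5,"rx": 0,"ry": 0,"rz": 0,"grip": 0.5},
    {"tx": -0.1,"ty": 0,"tz": 8.5,"rx": 0,"ry": 0,"rz": 0,"grip": 0.5},
    {"tx": -0.1,"ty": 0,"tz": 8.5,"rx": 0,"ry": 0,"rz": 0,"grip": 0},
    {"tx": -0.1,"ty": 0,"tz": 8.5,"rx": 0,"ry": 0,"rz": 0,"grip": 0},
    {"tx": -0.1,"ty": 0,"tz": 8.5,"rx": 0,"ry": 0,"rz": 0,"grip": 0},
    {"tx": -0.1,"ty": 0,"tz": 8.5,"rx": 0,"ry": 0,"rz": 0,"grip": 0},
    {"tx": -0.1,"ty": 0,"tz": 6,"rx": 0,"ry": 0,"rz": 0,"grip": 0},
    {"tx": -0.1,"ty": 0,"tz": 1,"rx": 0,"ry": 0,"rz": 0,"grip": 0},
    {"tx": -0.1,"ty": 0,"tz": -4.5,"rx": 0,"ry": 0,"rz": 0,"grip": 0},
    {"tx": -0.1,"ty": 0,"tz": -4.5,"rx": 0,"ry": 0,"rz": 0,"grip": 0},
    {"tx": -0.1,"ty": 0,"tz": -4.5,"rx": 0,"ry": 0,"rz": 0,"grip": 0}
  ],
  "force": 50
}}

```text
time_s: 17.52
position: [0.5759, 0.3076, 0.1947]
tcp_rot: [0.721, 0.692, -0.0, 0.0]
wrist_force: [0.1, -0.5, -2.6]
opening: 0.0242
finger_force: 49.8
```

```bash
python3 - <<'E'
from h import *
plan([.6077,-.093,.195],-2.3)
E
```

```text
move cm [-39.89   4.82   0.  ] rot [-0.     0.001 -0.001] yaw now -2.3 pos [0.5759 0.3076 0.1947] F [ 0.1 -0.5 -2.6] t 17.525 open 0.0242
```

{"name": "servo_tool", "arguments": {
  "steps": [
    {"tx": -3,"ty": 0.4,"tz": 0,"rx": 0,"ry": 0,"rz": 0,"grip": 0},
    {"tx": -8,"ty": 1,"tz": 0,"rx": 0,"ry": 0,"rz": 0,"grip": 0},
    {"tx": -13,"ty": 1.6,"tz": 0,"rx": 0,"ry": 0,"rz": 0,"grip": 0},
    {"tx": -18,"ty": 2.2,"tz": 0,"rx": 0,"ry": 0,"rz": 0,"grip": 0},
    {"tx": -23,"ty": 2.8,"tz": 0,"rx": 0,"ry": 0,"rz": 0,"grip": 0},
    {"tx": -28,"ty": 3.4,"tz": 0,"rx": 0,"ry": 0,"rz": 0,"grip": 0},
    {"tx": -33,"ty": 4,"tz": 0,"rx": 0,"ry": 0,"rz": 0,"grip": 0},
    {"tx": -37,"ty": 4.5,"tz": 0,"rx": 0,"ry": 0,"rz": 0,"grip": 0},
    {"tx": -39.9,"ty": 4.8,"tz": 0,"rx": 0,"ry": 0,"rz": 0,"grip": 0},
    {"tx": -39.9,"ty": 4.8,"tz": 0,"rx": 0,"ry": 0,"rz": 0,"grip": 0},
    {"tx": -39.9,"ty": 4.8,"tz": 2,"rx": 0,"ry": 0,"rz": 0,"grip": 0},
    {"tx": -39.9,"ty": 4.8,"tz": 4,"rx": 0,"ry": 0,"rz": 0,"grip": 0},
    {"tx": -39.9,"ty": 4.8,"tz": 4,"rx": 0,"ry": 0,"rz": 0,"grip": 0},
    {"tx": -39.9,"ty": 4.8,"tz": 4,"rx": 0,"ry": 0,"rz": 0,"grip": 0}
  ]
}}

```text
time_s: 19.27
position: [0.6077, -0.0919, 0.1554]
tcp_rot: [0.721, 0.693, 0.0, -0.0]
wrist_force: [0.3, -0.0, -1.8]
opening: 0.0247
finger_force: 49.6
```

```bash
python3 - <<'E'
from h import *
plan([.6077,-.093,.077],-2.3)
d=bot.snapshot("scene");cv2.imwrite("pics/s6.png",cv2.resize(d["img"][100:330,150:450][:,:,::-1],(600,460)))
E
```

```text
move cm [-0.11  0.    7.84] rot [-0. -0.  0.] yaw now -2.3 pos [ 0.6077 -0.0919  0.1554] F [ 0.3 -0.  -1.8] t 19.275 open 0.0247
```

View pics/s6.png

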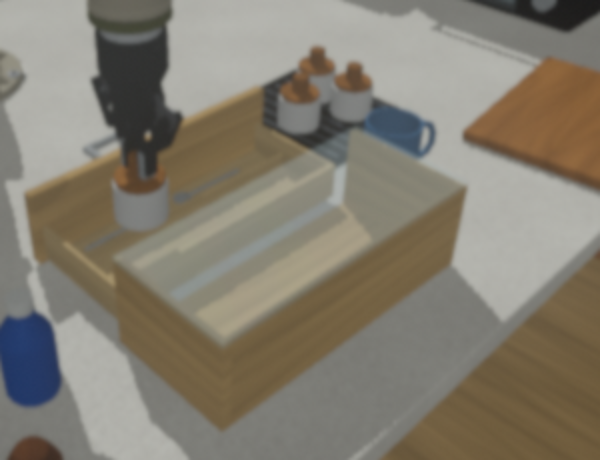

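The canister hangs upright above the lane at (140,195). I'll lower it and release.

{"name": "servo_tool", "arguments": {
  "steps": [
    {"tx": -0.1,"ty": 0,"tz": 3,"rx": 0,"ry": 0,"rz": 0,"grip": 0},
    {"tx": -0.1,"ty": 0,"tz": 6,"rx": 0,"ry": 0,"rz": 0,"grip": 0},
    {"tx": -0.1,"ty": 0,"tz": 7.4,"rx": 0,"ry": 0,"rz": 0,"grip": 0},
    {"tx": -0.1,"ty": 0,"tz": 7.8,"rx": 0,"ry": 0,"rz": 0,"grip": 0},
    {"tx": -0.1,"ty": 0,"tz": 7.8,"rx": 0,"ry": 0,"rz": 0,"grip": 0},
    {"tx": -0.1,"ty": 0,"tz": 7.8,"rx": 0,"ry": 0,"rz": 0,"grip": 0.35},
    {"tx": -0.1,"ty": 0,"tz": 7.8,"rx": 0,"ry": 0,"rz": 0,"grip": 0.5},
    {"tx": -0.1,"ty": 0,"tz": 7.8,"rx": 0,"ry": 0,"rz": 0,"grip": 0.5},
    {"tx": -0.1,"ty": 0,"tz": 3,"rx": 0,"ry": 0,"rz": 0,"grip": 0.5},
    {"tx": -0.1,"ty": 0,"tz": -2,"rx": 0,"ry": 0,"rz": 0,"grip": 0.5},
    {"tx": -0.1,"ty": 0,"tz": -4.5,"rx": 0,"ry": 0,"rz": 0,"grip": 0.5},
    {"tx": 6,"ty": -1.5,"tz": -4.5,"rx": 0,"ry": 0,"rz": 0,"grip": 0.5},
    {"tx": 12,"ty": -3,"tz": -4.5,"rx": 0,"ry": 0,"rz": 0,"grip": 0.5},
    {"tx": 18,"ty": -5,"tz": -4.5,"rx": 0,"ry": 0,"rz": 0,"grip": 0.5},
    {"tx": 24,"ty": -7,"tz": -4.5,"rx": 0,"ry": 0,"rz": 0,"grip": 0.5},
    {"tx": 24,"ty": -7,"tz": -4.5,"rx": 0,"ry": 0,"rz": 0,"grip": 0.5},
    {"tx": 24,"ty": -7,"tz": -4.5,"rx": 0,"ry": 0,"rz": 0,"grip": 0.5}
  ]
}}

```text
time_s: 21.45
position: [0.5478, 0.1498, 0.2005]
tcp_rot: [0.721, 0.693, -0.0, 0.0]
wrist_force: [-0.0, -0.6, 0.5]
opening: 0.0426
finger_force: 0.0
```

```bash
cat >> h.py <<'E'
def lids(t,z=.062):
    h=cv2.cvtColor(t["img"],cv2.COLOR_RGB2HSV);return [(at(t,c,z).round(4)[:2],st[2:]) for c,st,m in blobs(brown(t),250,600)]
E
python3 - <<'E'
from h import *
t=bot.snapshot("top");print(lids(t))
plan([.508,.306,.15],-2.3)
# saturation/hue samples: jar lid vs drawer floor
h=cv2.cvtColor(t["img"],cv2.COLOR_RGB2HSV)
for p in ([.6077,-.093,.074],[.6077,-.12,.074],[.6077,.03,.016],[.508,.306,.062]):
    u,v=proj(t,p)[0].astype(int);print(p,u,v,h[v-2:v+3,u-2:u+3].reshape(-1,3).mean(0))
E
```

```text
[(array([ 0.8422, -0.4064]), array([ 34,  30, 521], dtype=int32)), (array([0.5424, 0.3911]), array([ 23,  23, 409], dtype=int32)), (array([ 0.5222, -0.3001]), array([ 55,  59, 448], dtype=int32)), (array([0.4675, 0.3925]), array([ 23,  24, 418], dtype=int32))]
move cm [15.57 -4.68  5.02] rot [ 0.     0.001 -0.002] yaw now -2.4 pos [0.5482 0.1485 0.2003] F [ 0.4 -0.4  0.3] t 21.5 open 0.0425
[0.6077, -0.093, 0.074] 295 190 [ 13.   149.16  76.96]
[0.6077, -0.12, 0.074] 305 190 [ 12.92 146.92  90.6 ]
[0.6077, 0.03, 0.016] 249 190 [ 18.52  89.8  115.  ]
[0.508, 0.306, 0.062] 143 224 [21.96 36.52 93.12]
```

```bash
python3 - <<'E'
from h import *
t=bot.snapshot("top");s=bot.snapshot("scene")
b=np.vstack([t["img"][150:290,60:320],s["img"][90:230,190:450]])
cv2.imwrite("pics/c7.png",cv2.resize(b[:,:,::-1],None,fx=2,fy=2,interpolation=cv2.INTER_CUBIC))
E
```

```text
(no output)
```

View pics/c7.png

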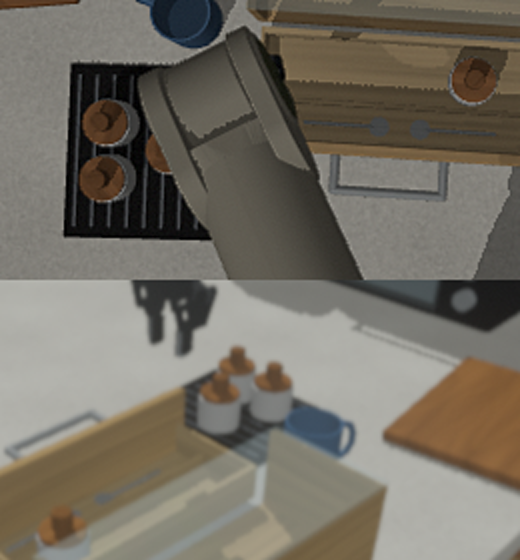

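C is just partly hidden by the arm and hasn't moved. The placed canister stands in the lane at (475,78). Now I'll pick C.

{"name": "servo_tool", "arguments": {
  "steps": [
    {"tx": 5,"ty": -1.6,"tz": 0,"rx": 0,"ry": 0,"rz": 0,"grip": 0.5},
    {"tx": 10,"ty": -3.2,"tz": 1,"rx": 0,"ry": 0,"rz": 0,"grip": 0.5},
    {"tx": 14,"ty": -4.3,"tz": 3,"rx": 0,"ry": 0,"rz": 0,"grip": 0.5},
    {"tx": 15.6,"ty": -4.7,"tz": 5,"rx": 0,"ry": 0,"rz": 0,"grip": 0.5},
    {"tx": 15.6,"ty": -4.7,"tz": 5,"rx": 0,"ry": 0,"rz": 0,"grip": 0.5},
    {"tx": 15.6,"ty": -4.7,"tz": 5,"rx": 0,"ry": 0,"rz": 0,"grip": 0.5}
  ]
}}

```text
time_s: 22.35
position: [0.5085, 0.306, 0.1509]
tcp_rot: [0.722, 0.691, 0.0, 0.0]
wrist_force: [0.7, -0.7, 0.1]
opening: 0.0427
finger_force: 0.0
```

```bash
python3 - <<'E'
from h import *
plan([.508,.306,.065],-2.3)
E
```

```text
move cm [ 0.   -0.05  8.59] rot [ 0.001  0.    -0.004] yaw now -2.5 pos [0.5085 0.306  0.1509] F [ 0.7 -0.7  0.1] t 22.35 open 0.0427
```

{"name": "servo_tool", "arguments": {
  "steps": [
    {"tx": 0,"ty": 0,"tz": 4,"rx": 0,"ry": 0,"rz": 0,"grip": 0.5},
    {"tx": 0,"ty": 0,"tz": 7.5,"rx": 0,"ry": 0,"rz": 0,"grip": 0.5},
    {"tx": 0,"ty": 0,"tz": 8.5,"rx": 0,"ry": 0,"rz": 0,"grip": 0.5},
    {"tx": 0,"ty": 0,"tz": 8.5,"rx": 0,"ry": 0,"rz": 0,"grip": 0.5},
    {"tx": 0,"ty": 0,"tz": 8.5,"rx": 0,"ry": 0,"rz": 0,"grip": 0},
    {"tx": 0,"ty": 0,"tz": 8.5,"rx": 0,"ry": 0,"rz": 0,"grip": 0},
    {"tx": 0,"ty": 0,"tz": 8.5,"rx": 0,"ry": 0,"rz": 0,"grip": 0},
    {"tx": 0,"ty": 0,"tz": 8.5,"rx": 0,"ry": 0,"rz": 0,"grip": 0},
    {"tx": 0,"ty": 0,"tz": 6,"rx": 0,"ry": 0,"rz": 0,"grip": 0},
    {"tx": 0,"ty": 0,"tz": 1,"rx": 0,"ry": 0,"rz": 0,"grip": 0},
    {"tx": 0,"ty": 0,"tz": -4.5,"rx": 0,"ry": 0,"rz": 0,"grip": 0},
    {"tx": 0,"ty": 0,"tz": -4.5,"rx": 0,"ry": 0,"rz": 0,"grip": 0},
    {"tx": -4,"ty": 1.5,"tz": -4.5,"rx": 0,"ry": 0,"rz": 0,"grip": 0},
    {"tx": -9,"ty": 3.3,"tz": -4.5,"rx": 0,"ry": 0,"rz": 0,"grip": 0},
    {"tx": -14,"ty": 5.1,"tz": -4.5,"rx": 0,"ry": 0,"rz": 0,"grip": 0},
    {"tx": -19,"ty": 6.9,"tz": -4.5,"rx": 0,"ry": 0,"rz": 0,"grip": 0},
    {"tx": -24,"ty": 8.7,"tz": -4.5,"rx": 0,"ry": 0,"rz": 0,"grip": 0},
    {"tx": -29,"ty": 10.5,"tz": -4.5,"rx": 0,"ry": 0,"rz": 0,"grip": 0},
    {"tx": -32.9,"ty": 11.6,"tz": -4.5,"rx": 0,"ry": 0,"rz": 0,"grip": 0},
    {"tx": -32.9,"ty": 11.6,"tz": -4.5,"rx": 0,"ry": 0,"rz": 0,"grip": 0}
  ]
}}

```text
time_s: 24.85
position: [0.6094, -0.0314, 0.1936]
tcp_rot: [0.724, 0.69, -0.002, -0.0]
wrist_force: [0.5, -1.2, -2.3]
opening: 0.0241
finger_force: 49.6
```

{"name": "servo_tool", "arguments": {
  "steps": [
    {"tx": 0,"ty": 0,"tz": 0,"rx": 0,"ry": 0,"rz": 0,"grip": 0},
    {"tx": 0,"ty": 0,"tz": 0,"rx": 0,"ry": 0,"rz": 0,"grip": 0}
  ]
}}

```text
time_s: 25.1
position: [0.6091, -0.0239, 0.1951]
tcp_rot: [0.721, 0.693, 0.0, -0.0]
wrist_force: [-0.3, 0.3, -2.4]
opening: 0.0245
finger_force: 49.6
```

```bash
python3 - <<'E'
from h import *
plan([.6104,-.0271,.077],-2.3)
t=bot.snapshot("top");h=cv2.cvtColor(t["img"],cv2.COLOR_RGB2HSV)
m=cv2.inRange(h,(8,115,30),(16,255,255));print([(c,st,at(t,c,.074).round(4)) for c,st,_ in blobs(m,200,900)])
E
```

```text
move cm [-0.33  0.15 11.81] rot [-0.    -0.001  0.002] yaw now -2.2 pos [ 0.6091 -0.0239  0.1951] F [-0.3  0.3 -2.4] t 25.1 open 0.0245
[(array([413.79716024, 106.70385396]), array([398,  93,  32,  29, 493], dtype=int32), array([ 0.839, -0.403,  0.074])), (array([111.62086514, 210.82442748]), array([101, 200,  23,  22, 393], dtype=int32), array([0.5418, 0.3879, 0.074 ])), (array([370.91354467, 225.75792507]), array([358, 205,  50,  57, 347], dtype=int32), array([ 0.52  , -0.2929,  0.074 ])), (array([109.93908629, 238.97208122]), array([ 99, 228,  23,  23, 394], dtype=int32), array([0.4682, 0.3891, 0.074 ]))]
```

{"name": "servo_tool", "arguments": {
  "steps": [
    {"tx": -0.2,"ty": 0.1,"tz": 2,"rx": 0,"ry": 0,"rz": 0,"grip": 0},
    {"tx": -0.2,"ty": 0.1,"tz": 4,"rx": 0,"ry": 0,"rz": 0,"grip": 0},
    {"tx": -0.2,"ty": 0.1,"tz": 4,"rx": 0,"ry": 0,"rz": 0,"grip": 0},
    {"tx": -0.2,"ty": 0.1,"tz": 4,"rx": 0,"ry": 0,"rz": 0,"grip": 0}
  ]
}}

```text
time_s: 25.65
position: [0.6107, -0.0271, 0.1563]
tcp_rot: [0.721, 0.693, 0.0, 0.0]
wrist_force: [0.7, -0.3, -2.2]
opening: 0.0241
finger_force: 49.6
```

```bash
python3 - <<'E'
from h import *
plan([.6104,-.0271,.077],-2.3)
E
```

```text
move cm [-0.01 -0.04  7.93] rot [ 0.001 -0.     0.   ] yaw now -2.3 pos [ 0.6107 -0.0271  0.1563] F [ 0.7 -0.3 -2.2] t 25.65 open 0.0241
```

{"name": "servo_tool", "arguments": {
  "steps": [
    {"tx": 0,"ty": 0,"tz": 3,"rx": 0,"ry": 0,"rz": 0,"grip": 0},
    {"tx": 0,"ty": 0,"tz": 6,"rx": 0,"ry": 0,"rz": 0,"grip": 0},
    {"tx": 0,"ty": 0,"tz": 7.4,"rx": 0,"ry": 0,"rz": 0,"grip": 0},
    {"tx": 0,"ty": 0,"tz": 7.9,"rx": 0,"ry": 0,"rz": 0,"grip": 0},
    {"tx": 0,"ty": 0,"tz": 7.9,"rx": 0,"ry": 0,"rz": 0,"grip": 0},
    {"tx": 0,"ty": 0,"tz": 7.9,"rx": 0,"ry": 0,"rz": 0,"grip": 0.35},
    {"tx": 0,"ty": 0,"tz": 7.9,"rx": 0,"ry": 0,"rz": 0,"grip": 0.5},
    {"tx": 0,"ty": 0,"tz": 7.9,"rx": 0,"ry": 0,"rz": 0,"grip": 0.5},
    {"tx": 0,"ty": 0,"tz": 3,"rx": 0,"ry": 0,"rz": 0,"grip": 0.5},
    {"tx": 0,"ty": 0,"tz": -2,"rx": 0,"ry": 0,"rz": 0,"grip": 0.5},
    {"tx": 0,"ty": 0,"tz": -4.5,"rx": 0,"ry": 0,"rz": 0,"grip": 0.5}
  ]
}}

```text
time_s: 27.02
position: [0.6113, -0.0274, 0.2036]
tcp_rot: [0.721, 0.693, 0.001, 0.001]
wrist_force: [-0.1, 0.9, -1.4]
opening: 0.0429
finger_force: 0.0
```

```bash
python3 - <<'E'
from h import *
t=bot.snapshot("top");l=lids(t);print(l);plan([.5422,.391,.15],-2.3)
E
```

```text
[(array([ 0.8426, -0.4077]), array([ 31,  29, 499], dtype=int32)), (array([0.6877, 0.1211]), array([ 62,  10, 348], dtype=int32)), (array([0.5424, 0.391 ]), array([ 23,  23, 410], dtype=int32)), (array([ 0.5226, -0.3004]), array([ 55,  59, 451], dtype=int32)), (array([0.4677, 0.3924]), array([ 23,  24, 416], dtype=int32))]
move cm [41.52 -8.75  5.56] rot [ 0.007 -0.    -0.001] yaw now -2.3 pos [ 0.6123 -0.0274  0.2062] F [0.7 1.1 3.9] t 27.075 open 0.0426
```

{"name": "servo_tool", "arguments": {
  "steps": [
    {"tx": 4,"ty": -0.8,"tz": 0,"rx": 0,"ry": 0,"rz": 0,"grip": 0.5},
    {"tx": 10,"ty": -2.1,"tz": 0,"rx": 0,"ry": 0,"rz": 0,"grip": 0.5},
    {"tx": 16,"ty": -3.4,"tz": 0,"rx": 0,"ry": 0,"rz": 0,"grip": 0.5},
    {"tx": 22,"ty": -4.6,"tz": 0,"rx": 0,"ry": 0,"rz": 0,"grip": 0.5},
    {"tx": 28,"ty": -5.8,"tz": 0,"rx": 0,"ry": 0,"rz": 0,"grip": 0.5},
    {"tx": 34,"ty": -7,"tz": 1,"rx": 0,"ry": 0,"rz": 0,"grip": 0.5},
    {"tx": 39,"ty": -8,"tz": 3,"rx": 0,"ry": 0,"rz": 0,"grip": 0.5},
    {"tx": 41.5,"ty": -8.5,"tz": 5,"rx": 0,"ry": 0,"rz": 0,"grip": 0.5},
    {"tx": 41.5,"ty": -8.5,"tz": 5,"rx": 0,"ry": 0,"rz": 0,"grip": 0.5},
    {"tx": 41.5,"ty": -8.5,"tz": 5,"rx": 0,"ry": 0,"rz": 0,"grip": 0.5},
    {"tx": 41.5,"ty": -8.5,"tz": 5,"rx": 0,"ry": 0,"rz": 0,"grip": 0.5}
  ]
}}

```text
time_s: 28.45
position: [0.5438, 0.3889, 0.1513]
tcp_rot: [0.722, 0.692, 0.001, 0.001]
wrist_force: [0.3, 1.1, 1.0]
opening: 0.0425
finger_force: 0.0
```

```bash
python3 - <<'E'
from h import *
plan([.5424,.391,.065],-2.3)
E
```

```text
move cm [ 0.2  -0.17  8.63] rot [ 0.002 -0.    -0.003] yaw now -2.5 pos [0.5438 0.3889 0.1513] F [0.3 1.1 1. ] t 28.45 open 0.0425
```

{"name": "servo_tool", "arguments": {
  "steps": [
    {"tx": 0.2,"ty": -0.15,"tz": 4,"rx": 0,"ry": 0,"rz": 0,"grip": 0.5},
    {"tx": 0.2,"ty": -0.15,"tz": 7.5,"rx": 0,"ry": 0,"rz": 0,"grip": 0.5},
    {"tx": 0.2,"ty": -0.15,"tz": 8.5,"rx": 0,"ry": 0,"rz": 0,"grip": 0.5},
    {"tx": 0.2,"ty": -0.15,"tz": 8.5,"rx": 0,"ry": 0,"rz": 0,"grip": 0.5},
    {"tx": 0.2,"ty": -0.15,"tz": 8.5,"rx": 0,"ry": 0,"rz": 0,"grip": 0},
    {"tx": 0.2,"ty": -0.15,"tz": 8.5,"rx": 0,"ry": 0,"rz": 0,"grip": 0},
    {"tx": 0.2,"ty": -0.15,"tz": 8.5,"rx": 0,"ry": 0,"rz": 0,"grip": 0},
    {"tx": 0.2,"ty": -0.15,"tz": 8.5,"rx": 0,"ry": 0,"rz": 0,"grip": 0},
    {"tx": 0.2,"ty": -0.15,"tz": 6,"rx": 0,"ry": 0,"rz": 0,"grip": 0},
    {"tx": 0.2,"ty": -0.15,"tz": 1,"rx": 0,"ry": 0,"rz": 0,"grip": 0},
    {"tx": 0.2,"ty": -0.15,"tz": -4.5,"rx": 0,"ry": 0,"rz": 0,"grip": 0},
    {"tx": 0.2,"ty": -0.15,"tz": -4.5,"rx": 0,"ry": 0,"rz": 0,"grip": 0},
    {"tx": -4,"ty": 0.9,"tz": -4.5,"rx": 0,"ry": 0,"rz": 0,"grip": 0},
    {"tx": -9,"ty": 2.1,"tz": -4.5,"rx": 0,"ry": 0,"rz": 0,"grip": 0},
    {"tx": -14,"ty": 3.3,"tz": -4.5,"rx": 0,"ry": 0,"rz": 0,"grip": 0},
    {"tx": -19,"ty": 4.5,"tz": -4.5,"rx": 0,"ry": 0,"rz": 0,"grip": 0},
    {"tx": -24,"ty": 5.7,"tz": -4.5,"rx": 0,"ry": 0,"rz": 0,"grip": 0},
    {"tx": -29,"ty": 6.9,"tz": -4.5,"rx": 0,"ry": 0,"rz": 0,"grip": 0},
    {"tx": -33,"ty": 7.9,"tz": -4.5,"rx": 0,"ry": 0,"rz": 0,"grip": 0},
    {"tx": -34.7,"ty": 8.3,"tz": -4.5,"rx": 0,"ry": 0,"rz": 0,"grip": 0}
  ]
}}

```text
time_s: 30.95
position: [0.6113, 0.0364, 0.1944]
tcp_rot: [0.723, 0.691, -0.001, 0.0]
wrist_force: [0.1, 0.5, -2.6]
opening: 0.0245
finger_force: 49.5
```

{"name": "servo_tool", "arguments": {
  "steps": [
    {"tx": 0,"ty": 0,"tz": 2,"rx": 0,"ry": 0,"rz": 0,"grip": 0},
    {"tx": 0,"ty": 0,"tz": 3,"rx": 0,"ry": 0,"rz": 0,"grip": 0},
    {"tx": 0,"ty": 0,"tz": 3,"rx": 0,"ry": 0,"rz": 0,"grip": 0},
    {"tx": 0,"ty": 0,"tz": 3,"rx": 0,"ry": 0,"rz": 0,"grip": 0}
  ]
}}

```text
time_s: 31.45
position: [0.6114, 0.0412, 0.1659]
tcp_rot: [0.721, 0.693, 0.0, 0.0]
wrist_force: [0.8, -0.3, -1.7]
opening: 0.0243
finger_force: 49.6
```

```bash
python3 - <<'E'
from h import *
plan([.6131,.0388,.077],-2.3)
t=bot.snapshot("top");h=cv2.cvtColor(t["img"],cv2.COLOR_RGB2HSV)
m=cv2.inRange(h,(8,115,30),(16,255,255));print([(st,at(t,c,.074).round(4)) for c,st,_ in blobs(m,200,900)])
E
```

```text
move cm [-0.24  0.18  8.89] rot [ 0.001 -0.     0.   ] yaw now -2.3 pos [0.6114 0.0412 0.1659] F [ 0.8 -0.3 -1.7] t 31.45 open 0.0243
[(array([396,  93,  34,  29, 518], dtype=int32), array([ 0.8388, -0.4018,  0.074 ])), (array([286, 178,  22,  22, 380], dtype=int32), array([ 0.6134, -0.0955,  0.074 ])), (array([358, 205,  50,  57, 346], dtype=int32), array([ 0.52  , -0.2933,  0.074 ])), (array([ 99, 228,  23,  23, 394], dtype=int32), array([0.4681, 0.3891, 0.074 ]))]
```

{"name": "servo_tool", "arguments": {
  "steps": [
    {"tx": -0.2,"ty": 0.1,"tz": 3,"rx": 0,"ry": 0,"rz": 0,"grip": 0},
    {"tx": -0.2,"ty": 0.1,"tz": 6,"rx": 0,"ry": 0,"rz": 0,"grip": 0},
    {"tx": -0.2,"ty": 0.1,"tz": 8,"rx": 0,"ry": 0,"rz": 0,"grip": 0},
    {"tx": -0.2,"ty": 0.1,"tz": 8.8,"rx": 0,"ry": 0,"rz": 0,"grip": 0},
    {"tx": -0.2,"ty": 0.1,"tz": 8.8,"rx": 0,"ry": 0,"rz": 0,"grip": 0}
  ]
}}

```text
time_s: 32.12
position: [0.6125, 0.0385, 0.0778]
tcp_rot: [0.721, 0.693, 0.0, 0.0]
wrist_force: [-0.2, -0.0, -1.8]
opening: 0.0244
finger_force: 54.3
```

{"name": "servo_tool", "arguments": {
  "steps": [
    {"tx": 0,"ty": 0,"tz": 0,"rx": 0,"ry": 0,"rz": 0,"grip": 0.35},
    {"tx": 0,"ty": 0,"tz": 0,"rx": 0,"ry": 0,"rz": 0,"grip": 0.5},
    {"tx": 0,"ty": 0,"tz": 0,"rx": 0,"ry": 0,"rz": 0,"grip": 0.5},
    {"tx": 0,"ty": 0,"tz": -4,"rx": 0,"ry": 0,"rz": 0,"grip": 0.5},
    {"tx": 0,"ty": 0,"tz": -9,"rx": 0,"ry": 0,"rz": 0,"grip": 0.5},
    {"tx": 0,"ty": 0,"tz": -12.5,"rx": 0,"ry": 0,"rz": 0,"grip": 0.5},
    {"tx": 4,"ty": -6,"tz": -14,"rx": 0,"ry": 0,"rz": 0,"grip": 0.5},
    {"tx": 4,"ty": -12,"tz": -14,"rx": 0,"ry": 0,"rz": 0,"grip": 0.5},
    {"tx": 4,"ty": -14,"tz": -14,"rx": 0,"ry": 0,"rz": 0,"grip": 0.5},
    {"tx": 4,"ty": -14,"tz": -14,"rx": 0,"ry": 0,"rz": 0,"grip": 0.5},
    {"tx": 4,"ty": -14,"tz": -14,"rx": 0,"ry": 0,"rz": 0,"grip": 0.5}
  ]
}}

```text
time_s: 33.5
position: [0.4746, 0.0835, 0.2177]
tcp_rot: [0.722, 0.692, 0.0, 0.0]
wrist_force: [0.0, -0.3, 1.0]
opening: 0.0427
finger_force: 0.0
```

```bash
cat >> h.py <<'E'
ux=np.array([.99918,-.04046]);uy=np.array([.04046,.99918])
def drawer(t,z=.074):
    h=cv2.cvtColor(t["img"],cv2.COLOR_RGB2HSV);m=cv2.inRange(h,(8,115,30),(16,255,255))
    for c,st,_ in blobs(m,150,900):
        p=at(t,c,z)[:2];print(st[2:],p.round(4),"ux,uy",(p@ux).round(4),(p@uy).round(4))
E
python3 - <<'E'
from h import *
t=bot.snapshot("top");drawer(t);plan([.4677,.3924,.15],-2.3)
cv2.imwrite("pics/t8.png",cv2.resize(t["img"][130:250,80:340][:,:,::-1],(780,360),interpolation=cv2.INTER_CUBIC))
E
```

```text
[ 34  29 517] [ 0.8386 -0.4017] ux,uy 0.8541 -0.3674
[ 22  22 373] [0.6113 0.0366] ux,uy 0.6093 0.0613
[ 22  22 378] [ 0.6105 -0.0295] ux,uy 0.6112 -0.0047
[ 22  22 379] [ 0.6108 -0.0956] ux,uy 0.6141 -0.0708
[ 50  57 350] [ 0.5201 -0.293 ] ux,uy 0.5315 -0.2717
[ 23  23 395] [0.4681 0.389 ] ux,uy 0.452 0.4077
move cm [30.82 -2.    6.76] rot [ 0.001 -0.    -0.002] yaw now -2.4 pos [0.4748 0.0836 0.2175] F [ 0.4 -0.7  0.3] t 33.55 open 0.0428
```

View pics/t8.png

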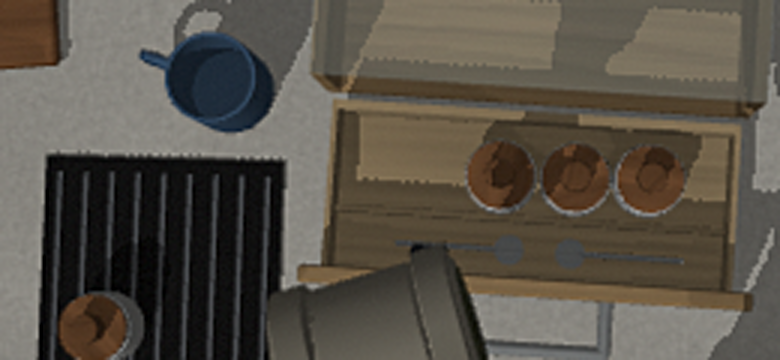

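Three canisters stand in the lane at (502,177), (575,178) and (650,180), with gaps of about 2 mm. The last one is on the mat at (92,327).

{"name": "servo_tool", "arguments": {
  "steps": [
    {"tx": 5,"ty": -0.4,"tz": 0,"rx": 0,"ry": 0,"rz": 0,"grip": 0.5},
    {"tx": 11,"ty": -0.8,"tz": 0,"rx": 0,"ry": 0,"rz": 0,"grip": 0.5},
    {"tx": 17,"ty": -1.2,"tz": 1,"rx": 0,"ry": 0,"rz": 0,"grip": 0.5},
    {"tx": 23,"ty": -1.5,"tz": 3,"rx": 0,"ry": 0,"rz": 0,"grip": 0.5},
    {"tx": 28,"ty": -1.8,"tz": 5,"rx": 0,"ry": 0,"rz": 0,"grip": 0.5},
    {"tx": 30.8,"ty": -2,"tz": 6.8,"rx": 0,"ry": 0,"rz": 0,"grip": 0.5},
    {"tx": 30.8,"ty": -2,"tz": 6.8,"rx": 0,"ry": 0,"rz": 0,"grip": 0.5},
    {"tx": 30.8,"ty": -2,"tz": 6.8,"rx": 0,"ry": 0,"rz": 0,"grip": 0.5},
    {"tx": 30.8,"ty": -2,"tz": 6.8,"rx": 0,"ry": 0,"rz": 0,"grip": 0.5}
  ]
}}

```text
time_s: 34.67
position: [0.4678, 0.3913, 0.15]
tcp_rot: [0.722, 0.692, 0.0, 0.0]
wrist_force: [-0.2, 0.4, 0.2]
opening: 0.0426
finger_force: 0.0
```

```bash
python3 - <<'E'
from h import *
plan([.4677,.3924,.065],-2.3);plan([.615,.1045,.2],-2.3)
E
```

```text
move cm [ 0.11 -0.03  8.5 ] rot [ 0.001 -0.    -0.003] yaw now -2.5 pos [0.4678 0.3913 0.15  ] F [-0.2  0.4  0.2] t 34.675 open 0.0426
move cm [-28.01  15.95  -4.99] rot [ 0.001 -0.    -0.003] yaw now -2.5 pos [0.4678 0.3913 0.15  ] F [-0.2  0.4  0.2] t 34.675 open 0.0426
```

{"name": "servo_tool", "arguments": {
  "steps": [
    {"tx": 0.1,"ty": 0,"tz": 4,"rx": 0,"ry": 0,"rz": 0,"grip": 0.5},
    {"tx": 0.1,"ty": 0,"tz": 7.5,"rx": 0,"ry": 0,"rz": 0,"grip": 0.5},
    {"tx": 0.1,"ty": 0,"tz": 8.5,"rx": 0,"ry": 0,"rz": 0,"grip": 0.5},
    {"tx": 0.1,"ty": 0,"tz": 8.5,"rx": 0,"ry": 0,"rz": 0,"grip": 0.5},
    {"tx": 0.1,"ty": 0,"tz": 8.5,"rx": 0,"ry": 0,"rz": 0,"grip": 0},
    {"tx": 0.1,"ty": 0,"tz": 8.5,"rx": 0,"ry": 0,"rz": 0,"grip": 0},
    {"tx": 0.1,"ty": 0,"tz": 8.5,"rx": 0,"ry": 0,"rz": 0,"grip": 0},
    {"tx": 0.1,"ty": 0,"tz": 8.5,"rx": 0,"ry": 0,"rz": 0,"grip": 0},
    {"tx": 0.1,"ty": 0,"tz": 6,"rx": 0,"ry": 0,"rz": 0,"grip": 0},
    {"tx": 0.1,"ty": 0,"tz": 1,"rx": 0,"ry": 0,"rz": 0,"grip": 0},
    {"tx": 0.1,"ty": 0,"tz": -5,"rx": 0,"ry": 0,"rz": 0,"grip": 0},
    {"tx": 0.1,"ty": 0,"tz": -5,"rx": 0,"ry": 0,"rz": 0,"grip": 0},
    {"tx": -4,"ty": 2.2,"tz": -5,"rx": 0,"ry": 0,"rz": 0,"grip": 0},
    {"tx": -8,"ty": 4.5,"tz": -5,"rx": 0,"ry": 0,"rz": 0,"grip": 0},
    {"tx": -12,"ty": 6.8,"tz": -5,"rx": 0,"ry": 0,"rz": 0,"grip": 0},
    {"tx": -16,"ty": 9.1,"tz": -5,"rx": 0,"ry": 0,"rz": 0,"grip": 0},
    {"tx": -20,"ty": 11.4,"tz": -5,"rx": 0,"ry": 0,"rz": 0,"grip": 0},
    {"tx": -24,"ty": 13.7,"tz": -5,"rx": 0,"ry": 0,"rz": 0,"grip": 0},
    {"tx": -27,"ty": 15.4,"tz": -5,"rx": 0,"ry": 0,"rz": 0,"grip": 0},
    {"tx": -28,"ty": 15.9,"tz": -5,"rx": 0,"ry": 0,"rz": 0,"grip": 0}
  ]
}}

```text
time_s: 37.17
position: [0.6146, 0.1027, 0.1982]
tcp_rot: [0.723, 0.691, -0.001, 0.0]
wrist_force: [-0.5, -0.0, -1.9]
opening: 0.0243
finger_force: 49.6
```

{"name": "servo_tool", "arguments": {
  "steps": [
    {"tx": 0,"ty": 0,"tz": 2,"rx": 0,"ry": 0,"rz": 0,"grip": 0},
    {"tx": 0,"ty": 0,"tz": 3,"rx": 0,"ry": 0,"rz": 0,"grip": 0},
    {"tx": 0,"ty": 0,"tz": 3,"rx": 0,"ry": 0,"rz": 0,"grip": 0},
    {"tx": 0,"ty": 0,"tz": 3,"rx": 0,"ry": 0,"rz": 0,"grip": 0}
  ]
}}

```text
time_s: 37.67
position: [0.6139, 0.107, 0.1699]
tcp_rot: [0.721, 0.693, 0.0, 0.0]
wrist_force: [1.0, -0.3, -1.9]
opening: 0.0243
finger_force: 49.6
```

```bash
python3 - <<'E'
from h import *
plan([.615,.1048,.0775],-2.3);t=bot.snapshot("top");drawer(t)
E
```

```text
move cm [-0.22  0.11  9.24] rot [ 0.001 -0.     0.   ] yaw now -2.3 pos [0.6139 0.107  0.1699] F [ 1.  -0.3 -1.9] t 37.675 open 0.0243
[ 34  29 512] [ 0.8393 -0.4026] ux,uy 0.8549 -0.3683
[ 20  22 308] [0.6133 0.0324] ux,uy 0.6115 0.0572
[ 22  22 379] [ 0.6105 -0.0295] ux,uy 0.6112 -0.0048
[ 22  22 380] [ 0.6108 -0.0956] ux,uy 0.6142 -0.0708
[ 50  57 351] [ 0.5191 -0.2926] ux,uy 0.5306 -0.2713
```

{"name": "servo_tool", "arguments": {
  "steps": [
    {"tx": -0.2,"ty": 0.1,"tz": 3,"rx": 0,"ry": 0,"rz": 0,"grip": 0},
    {"tx": -0.2,"ty": 0.1,"tz": 6,"rx": 0,"ry": 0,"rz": 0,"grip": 0},
    {"tx": -0.2,"ty": 0.1,"tz": 8.4,"rx": 0,"ry": 0,"rz": 0,"grip": 0},
    {"tx": -0.2,"ty": 0.1,"tz": 9.2,"rx": 0,"ry": 0,"rz": 0,"grip": 0},
    {"tx": -0.2,"ty": 0.1,"tz": 9.2,"rx": 0,"ry": 0,"rz": 0,"grip": 0}
  ]
}}

```text
time_s: 38.35
position: [0.6159, 0.1042, 0.0787]
tcp_rot: [0.722, 0.692, 0.001, 0.001]
wrist_force: [2.3, -1.2, -1.8]
opening: 0.0243
finger_force: 49.5
```

{"name": "servo_tool", "arguments": {
  "steps": [
    {"tx": 0,"ty": 0,"tz": 0,"rx": 0,"ry": 0,"rz": 0,"grip": 0.35},
    {"tx": 0,"ty": 0,"tz": 0,"rx": 0,"ry": 0,"rz": 0,"grip": 0.5},
    {"tx": 0,"ty": 0,"tz": 0,"rx": 0,"ry": 0,"rz": 0,"grip": 0.5},
    {"tx": 0,"ty": 0,"tz": -4,"rx": 0,"ry": 0,"rz": 0,"grip": 0.5},
    {"tx": 0,"ty": 0,"tz": -9,"rx": 0,"ry": 0,"rz": 0,"grip": 0.5},
    {"tx": 0,"ty": 0,"tz": -12.5,"rx": 0,"ry": 0,"rz": 0,"grip": 0.45},
    {"tx": 0,"ty": -6,"tz": -14,"rx": 0,"ry": 0,"rz": 0,"grip": 0.45},
    {"tx": -3,"ty": -12,"tz": -14,"rx": 0,"ry": 0,"rz": 0,"grip": 0.45},
    {"tx": -6,"ty": -15,"tz": -14,"rx": 0,"ry": 0,"rz": 0,"grip": 0.45},
    {"tx": -9,"ty": -15,"tz": -14,"rx": 0,"ry": 0,"rz": 0,"grip": 0.45},
    {"tx": -9,"ty": -15,"tz": -14,"rx": 0,"ry": 0,"rz": 0,"grip": 0.45},
    {"tx": -9,"ty": -15,"tz": -14,"rx": 0,"ry": 0,"rz": 0,"grip": 0.45}
  ]
}}

```text
time_s: 39.85
position: [0.4614, 0.0211, 0.2175]
tcp_rot: [0.721, 0.693, 0.0, 0.0]
wrist_force: [0.5, 0.4, -0.5]
opening: 0.0382
finger_force: 0.0
```

```bash
python3 - <<'E'
from h import *
t=bot.snapshot("top");drawer(t);plan([.4555,.0109,.22],-2.3)
s=bot.snapshot("scene")
b=np.vstack([t["img"][130:250,80:340],s["img"][100:280,100:360]])
cv2.imwrite("pics/t9.png",cv2.resize(b[:,:,::-1],None,fx=2,fy=2,interpolation=cv2.INTER_CUBIC))
E
```

```text
[ 34  29 522] [ 0.8385 -0.4015] ux,uy 0.8541 -0.3673
[ 22  22 378] [0.6161 0.1022] ux,uy 0.6115 0.127
[ 22  22 376] [0.6145 0.0366] ux,uy 0.6126 0.0614
[ 22  22 374] [ 0.6135 -0.0294] ux,uy 0.6142 -0.0046
[ 22  22 376] [ 0.6143 -0.0956] ux,uy 0.6176 -0.0707
[ 50  57 346] [ 0.5198 -0.2925] ux,uy 0.5313 -0.2712
move cm [-1.08 -0.55 -0.26] rot [ 0.    -0.001  0.001] yaw now -2.3 pos [0.4614 0.0215 0.2175] F [0.6 0.1 0.4] t 39.9 open 0.0382
```

View pics/t9.png

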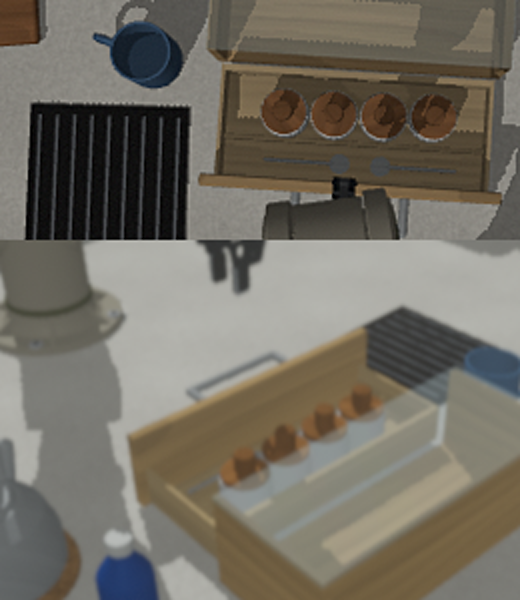

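All four stand in one row, from (283,110) to (434,117) in the top half of the picture, with pitches of about 66 mm (2 mm gaps). Next I'll regrip the handle and push the drawer shut.

{"name": "servo_tool", "arguments": {
  "steps": [
    {"tx": -1.1,"ty": -0.35,"tz": 0,"rx": 0,"ry": 0,"rz": 0,"grip": 0.45},
    {"tx": -1.1,"ty": -0.35,"tz": 4,"rx": 0,"ry": 0,"rz": 0,"grip": 0.45},
    {"tx": -1.1,"ty": -0.35,"tz": 8,"rx": 0,"ry": 0,"rz": 0,"grip": 0.45},
    {"tx": -1.1,"ty": -0.35,"tz": 12,"rx": 0,"ry": 0,"rz": 0,"grip": 0.45},
    {"tx": -1.1,"ty": -0.35,"tz": 13.7,"rx": 0,"ry": 0,"rz": 0,"grip": 0.45},
    {"tx": -1.1,"ty": -0.35,"tz": 13.7,"rx": 0,"ry": 0,"rz": 0,"grip": 0.45},
    {"tx": -1.1,"ty": -0.35,"tz": 13.7,"rx": 0,"ry": 0,"rz": 0,"grip": 0},
    {"tx": -1.1,"ty": -0.35,"tz": 13.7,"rx": 0,"ry": 0,"rz": 0,"grip": 0},
    {"tx": -1.1,"ty": -0.35,"tz": 13.7,"rx": 0,"ry": 0,"rz": 0,"grip": 0},
    {"tx": -1.1,"ty": -0.35,"tz": 13.7,"rx": 0,"ry": 0,"rz": 0,"grip": 0}
  ],
  "force": 40
}}

```text
time_s: 41.2
position: [0.4589, 0.0096, 0.0821]
tcp_rot: [0.721, 0.692, 0.001, 0.001]
wrist_force: [0.6, 0.5, 6.4]
opening: 0.0102
finger_force: 39.2
```

{"name": "servo_tool", "arguments": {
  "steps": [
    {"tx": 0,"ty": 0.3,"tz": 0,"rx": 0,"ry": 0,"rz": 0,"grip": 0},
    {"tx": 0,"ty": 0.9,"tz": 0,"rx": 0,"ry": 0,"rz": 0,"grip": 0},
    {"tx": 0,"ty": 1.8,"tz": 0,"rx": 0,"ry": 0,"rz": 0,"grip": 0},
    {"tx": 0,"ty": 2.8,"tz": 0,"rx": 0,"ry": 0,"rz": 0,"grip": 0},
    {"tx": 0,"ty": 3.8,"tz": 0,"rx": 0,"ry": 0,"rz": 0,"grip": 0},
    {"tx": 0,"ty": 4.8,"tz": 0,"rx": 0,"ry": 0,"rz": 0,"grip": 0},
    {"tx": 0,"ty": 5.8,"tz": 0,"rx": 0,"ry": 0,"rz": 0,"grip": 0},
    {"tx": 0,"ty": 6.8,"tz": 0,"rx": 0,"ry": 0,"rz": 0,"grip": 0},
    {"tx": 0,"ty": 7.8,"tz": 0,"rx": 0,"ry": 0,"rz": 0,"grip": 0},
    {"tx": 0,"ty": 8.8,"tz": 0,"rx": 0,"ry": 0,"rz": 0,"grip": 0},
    {"tx": 0,"ty": 9.8,"tz": 0,"rx": 0,"ry": 0,"rz": 0,"grip": 0},
    {"tx": 0,"ty": 10.8,"tz": 0,"rx": 0,"ry": 0,"rz": 0,"grip": 0},
    {"tx": 0,"ty": 11.8,"tz": 0,"rx": 0,"ry": 0,"rz": 0,"grip": 0},
    {"tx": 0,"ty": 12.8,"tz": 0,"rx": 0,"ry": 0,"rz": 0,"grip": 0},
    {"tx": 0,"ty": 13.8,"tz": 0,"rx": 0,"ry": 0,"rz": 0,"grip": 0},
    {"tx": 0,"ty": 14.6,"tz": 0,"rx": 0,"ry": 0,"rz": 0,"grip": 0},
    {"tx": 0,"ty": 15.2,"tz": 0,"rx": 0,"ry": 0,"rz": 0,"grip": 0},
    {"tx": 0,"ty": 15.5,"tz": 0,"rx": 0,"ry": 0,"rz": 0,"grip": 0},
    {"tx": 0,"ty": 15.5,"tz": 0,"rx": 0,"ry": 0,"rz": 0,"grip": 0}
  ]
}}

```text
time_s: 43.58
position: [0.6136, 0.0035, 0.0822]
tcp_rot: [0.721, 0.692, 0.001, 0.001]
wrist_force: [1.6, -0.4, 5.5]
opening: 0.0103
finger_force: 39.3
```

{"name": "servo_tool", "arguments": {
  "steps": [
    {"tx": 0,"ty": 0.2,"tz": 0,"rx": 0,"ry": 0,"rz": 0,"grip": 0},
    {"tx": 0,"ty": 0.5,"tz": 0,"rx": 0,"ry": 0,"rz": 0,"grip": 0},
    {"tx": 0,"ty": 0.5,"tz": 0,"rx": 0,"ry": 0,"rz": 0,"grip": 0}
  ]
}}

```text
time_s: 43.95
position: [0.6184, 0.0033, 0.0822]
tcp_rot: [0.721, 0.692, 0.001, 0.001]
wrist_force: [0.6, 0.6, 6.2]
opening: 0.01
finger_force: 39.4
```

{"name": "servo_tool", "arguments": {
  "steps": [
    {"tx": 0,"ty": 0.2,"tz": 0,"rx": 0,"ry": 0,"rz": 0,"grip": 0},
    {"tx": 0,"ty": 0.4,"tz": 0,"rx": 0,"ry": 0,"rz": 0,"grip": 0},
    {"tx": 0,"ty": 0.4,"tz": 0,"rx": 0,"ry": 0,"rz": 0,"grip": 0}
  ]
}}

```text
time_s: 44.32
position: [0.6205, 0.0033, 0.0821]
tcp_rot: [0.721, 0.693, -0.0, -0.0]
wrist_force: [-9.7, 0.6, 13.8]
opening: 0.0103
finger_force: 40.2
```

The handle has travelled 0.165 m in total and the stop has been met. One last small nudge, then I'll ease off, release and retreat.

{"name": "servo_tool", "arguments": {
  "steps": [
    {"tx": 0,"ty": 0.2,"tz": 0,"rx": 0,"ry": 0,"rz": 0,"grip": 0},
    {"tx": 0,"ty": 0.2,"tz": 0,"rx": 0,"ry": 0,"rz": 0,"grip": 0},
    {"tx": 0,"ty": -0.1,"tz": 0,"rx": 0,"ry": 0,"rz": 0,"grip": 0},
    {"tx": 0,"ty": -0.1,"tz": 0,"rx": 0,"ry": 0,"rz": 0,"grip": 0.2},
    {"tx": 0,"ty": -0.1,"tz": 0,"rx": 0,"ry": 0,"rz": 0,"grip": 0.45},
    {"tx": 0,"ty": -0.1,"tz": 0,"rx": 0,"ry": 0,"rz": 0,"grip": 0.45},
    {"tx": 0,"ty": -0.1,"tz": -5,"rx": 0,"ry": 0,"rz": 0,"grip": 0.45},
    {"tx": 0,"ty": -0.1,"tz": -11,"rx": 0,"ry": 0,"rz": 0,"grip": 0.45},
    {"tx": 0,"ty": -3,"tz": -17,"rx": 0,"ry": 0,"rz": 0,"grip": 0.45},
    {"tx": 0,"ty": -8,"tz": -20,"rx": 0,"ry": 0,"rz": 0,"grip": 0.45},
    {"tx": 4,"ty": -14,"tz": -20,"rx": 0,"ry": 0,"rz": 0,"grip": 0.45},
    {"tx": 4,"ty": -14,"tz": -20,"rx": 0,"ry": 0,"rz": 0,"grip": 0.45},
    {"tx": 4,"ty": -14,"tz": -20,"rx": 0,"ry": 0,"rz": 0,"grip": 0.45}
  ]
}}

```text
time_s: 45.95
position: [0.4828, 0.0485, 0.2806]
tcp_rot: [0.721, 0.693, -0.0, 0.001]
wrist_force: [0.4, -0.3, 0.0]
opening: 0.0383
finger_force: 0.0
```

```bash
python3 - <<'E'
from h import *
t=bot.snapshot("top");s=bot.snapshot("scene");print(bot.state()["position"],bot.state()["wrist_force"])
P=[]
for c in (195,210,225,300,315):
    col=t["img"][150:185,c].sum(1);P.append(col.tolist()[5:28])
print(P[0],P[3])
for z in (.08,):drawer(t)
# kettle bar
m=(t["img"].max(2)<40).astype(np.uint8)*255;m[:190]=0;m[:,:340]=0
for c,st,mm in blobs(m,100,1500):
    r=cv2.minAreaRect(np.argwhere(mm)[:,::-1].astype(np.float32));print(st,r,at(t,r[0],.215).round(4))
b=np.hstack([t["img"][80:300,130:440],s["img"][100:320,20:330]])
cv2.imwrite("pics/t10.png",cv2.resize(b[:,:,::-1],(800,284),interpolation=cv2.INTER_CUBIC))
E
```

```text
[0.48371358 0.04746089 0.28008921] [ 0.44687438 -0.11136315 -0.23512041]
[150, 218, 267, 274, 275, 277, 297, 226, 210, 222, 208, 336, 385, 373, 366, 381, 398, 390, 380, 389, 376, 377, 383] [270, 277, 278, 256, 264, 274, 276, 166, 253, 275, 272, 273, 287, 263, 211, 208, 209, 190, 369, 389, 386, 385, 380]
[ 34  29 501] [ 0.8384 -0.4019] ux,uy 0.854 -0.3677
[ 52  57 351] [ 0.52  -0.293] ux,uy 0.5315 -0.2718
[395 222  37  35 434] ((411.10943603515625, 236.4829864501953), (15.848814010620117, 46.0721321105957), 47.48955535888672) [ 0.4971 -0.3545  0.215 ]
```

View pics/t10.png

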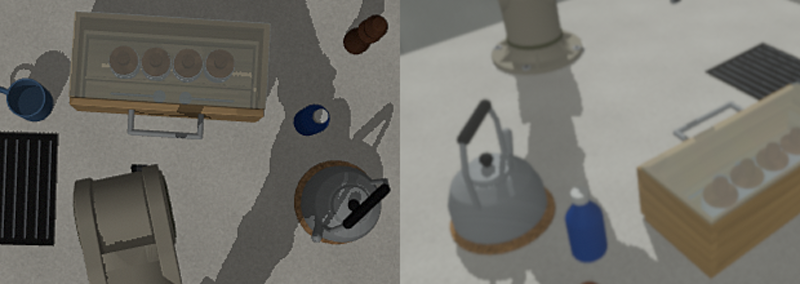

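The drawer is shut flush, with four canisters in a row under the clear top from (123,60) to (220,63). The kettle stands upright on the trivet at (338,200), and the mug and soap are untouched.

```bash
python3 -c "
from plant import bot
print(bot.job_done())"
```

```text
the job is handed in; nothing more can be done
None
```

I've handed the job in: the kettle is upright on the trivet, all four canisters stand in one row in the drawer's back lane about 2 mm apart, the drawer is pushed shut, and I left the mug and soap bottle alone.

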